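# Reconnect the conveyor diverter to its air cylinder

## Task

Reconnect the diverter to its air cylinder: swing the lever's eye fully home into the fork, pass the big T-handle pin down through both ears and the eye until its collar sits on the upper ear, then turn the handle in under the keeper, in line with the cylinder, and let go. Feel your way and never force the lever or the pin; leave the small pin, spanner and can where they are.

Things in the scene. Friction and masses are not known exactly. Their poses are not given: they have to be found in the camera images.
- conveyor: Bench belt conveyor with the lever's pivot and the air cylinder's mounting, fixed. Origin on the bench under the fork's mean place; x away from the robot to the belt, y along the air cylinder, z up. Mounting plate under the fork, top z 8 mm. Barrel from y +115 mm, up to z 87 (ports to 104); rail from x 152, up to z 70; pivot post of the lever at x 120, y 0.
- fork_mean (a point): Mean place of the fork's hole axis at the upper ear's top (conveyor x 0, y 0, z 84 mm). The true axis is up to 7 mm off it either way along y, as the rod stands out (it does not slide), and up to 12 mm along x, as the cylinder hangs on its rear pivot: not measured, to be felt or seen. Fork 40 mm wide, open to -y; two ears, z 40-52 and 72-84, each with a 17.5 mm hole.
- cylinder_pivot (a point): Rear pivot of the air cylinder (conveyor x 0, y 320, z 62 mm): cylinder and fork swing sideways on it, 2 to 3 N at the fork, staying where left; a pin standing in the ear can draw the fork sideways. By d = y past the hole axis: ears d -19.5 to 19.5, throat wall d 19.5, root to d 50. Keeper on the root, d 38-50: post x -16 to -8 from the axis, overhang x -16 to +10, z 125-130.
- lever: Diverter lever, a level bell crank on the vertical pivot post. Origin on the pivot axis at bench height, z up; its -x axis runs along the crank to the eye, x and y parallel to the conveyor's when square. Starts 0.38 to 0.75 rad anticlockwise (from above) of square. Hub radius 24 mm, up to z 124 mm; paddle at 45 degrees over the belt. Stays where it is left.
- eye (a point): Centre of the lever's eye, 120 mm from the pivot, z 62 mm. Ring 36 mm across, 18 mm hole; crank 26 mm wide to the hub; both z 54 to 70 mm. Pushed on its flank at 60 to 72 mm from the pivot towards conveyor +y (4 to 6 N), the eye enters the fork and bottoms in the throat, hole 1.5 mm past the ears'; the pin's taper draws it back under a few N.
- pin: The big T-handle pin, steel, about 0.2 kg, loose, standing in one of the rack's two holes; lift it straight up. Origin on its axis at the collar's underside (z 84 mm when home), z up, x along the handle. Below: 16 mm shank 58 mm long, the last 5 mm tapered to 11 mm. Above: collar 28 mm across, 5 mm thick, then a 10 mm neck.
- pin_handle (a point): Middle of the big pin's flat handle, 30 mm above the collar's underside: 104 mm long (x), 12 mm thick (y), 16 mm high, ends alike. Lowered with the handle 40 to 60 degrees clockwise (from above) of the cylinder, handle and fingers clear the keeper; once home, turning anticlockwise from above takes one end in under the overhang; it meets the post 3 degrees past the line of the cylinder.
- rack: Fixed bent-steel rack, 62 x 170 mm, top plate 60 to 72 mm high with two 18 mm holes 40 mm either side of its middle along its y. Origin on the bench under its middle, z up. Which pin stands in which hole varies.
- small_pin: Smaller T-handle pin in the rack's other hole: 10 mm shank, handle 50 x 10 x 12 mm, its middle 24 mm above the origin (underside of the 28 mm collar). Not for this joint; leave it.
- spanner: Steel spanner 180 mm long lying flat on the bench, origin underneath its middle, x along it. Leave it.
- can: Grey can, 52 mm across, 150 mm high, standing on the bench; origin under its middle. Leave it.
Not all that is in view belongs to the job. Leave any pink or purple look-alike of the pin alone.

How it is judged:
By the outcome, as a careful person would: the job done as asked, in the order asked, and still so for the second after the job is handed in, with the robot touching nothing.
It also fails if it takes over 72 s, if anything falls off the work surface, if the arm or the gripper's body presses on something with over 40 N, if the wrist force passes 120 N, or if a joint passes its speed limit or range.

## Robot

A 7-joint arm with a two-finger parallel gripper is mounted at the origin on the work surface. World frame = base frame: x ahead of the robot, y to its left, z up, the work surface at z = 0. Lengths are in mm, angles in rad, forces in N, time in s.
With the tool pointing down it reaches from about 425 to 825 mm from the base axis. Payload 3.6 kg.
Tool frame: the origin (TCP) lies at the very end of the fingers, on their centre line; the grasp point (between the pads) lies 19 mm behind it; x points along the fingers, y is the direction in which the jaws open and shut, and the axes are right-handed (so a half turn about x gives the same grasp; the last joint's range is limited). The gripper opens to 85 mm and grips with 20 to 120 N. Pads are 22 mm wide; open, the fingers measure 114 mm over their backs; the gripper's body (76 mm by 85 mm) begins 54 mm behind the grasp point. The pads swing forward as they close: fully open they stand 13 mm farther back than shut.
Start: joints at [-1.343, 0.615, -0.013, 1.423, 0.008, 1.103, -0.04], TCP at [163.172, 629.156, 231.297] pointing down, gripper open.
Joint ranges: [-3.12, 3.12], [-0.3, 2.06], [-1.34, 1.32], [0.26, 2.42], [-1.36, 4.5], [0.01, 1.98], [-2.84, 2.84]. Speed limits (rad/s): [2.79, 2.79, 3.14, 3.14, 3.14, 3.14, 3.14].

## Interface

Orientations are given as a unit quaternion [w, x, y, z].
In Python, from rig import manip gives the robot as it stands.
- The arm moves only by the tool play_rows, never from a script. Its argument "increments" is a list of rows, each a list of 3 entries, a list of its own where there are three numbers: the shift along the tool's x, y, z in mm, then the turn about the tool's x in rad, then the opening, from 0 (shut) to 1 (fully open). In form: [[[x, y, z], turn, claw], ...]. A call has 1 to 8 rows; each row is the pose to reach, as a shift and turn from the pose commanded when the call began, along the tool's axes at that moment; what a row does not reach only later rows make up. A row lasts 1/10 s, in which the tool goes at most 50 mm and 8.59 degrees, less where a joint would pass 70% of its speed; a pose out of reach is approached as far as the arm can. A call with a gripper value outside its range is refused whole. The fingers move at their own pace and stop on an object; the grip force is fixed at half the most. Time passes only in rows, so rows that repeat a pose let the fingers close. It gives the time, the measured TCP pose, the force and the opening at its end, in the units of the state.
- manip.state(): the state, without advancing time (a new reading comes with each control period).
- manip.read_camera(name): name is "side" or "top"; returns a dict with "pixels" (420x560x3 uint8, red, green, blue), "fovy" (degrees; the focal length in pixels is half the picture's height over the tangent of half this angle, whatever the lens; pixels are square), "cx", "cy" (the principal point, pixels), "origin" and "rotation" of the camera in the world. Camera axes: x right, y down, z forward; pixel columns grow to the right and rows downward; lengths in mm; the calibration is good to about 2 mm. A picture is of the moment at which its call begins. There is no depth.
- manip.sign_off(): hands the job in, once; it reports no verdict.
Trained networks look in the newest picture that a camera, given by its name, has taken for a name from the list of things; names that differ only in an ending like _2 or _b are one class to them, and where a whole thing is asked for, a point or a joint stands for the part that bears it (a point fixed in the world has none). Each returns a list of dicts, best first, with "confidence" (0 to 1); they miss things now and then, are a little off and sometimes report something else, mostly with a low value. They report only what shows in the picture. A call takes as long as a camera call. They do not tell look-alikes from the thing itself.
- manip.masks_of(camera, query): "pixels" (420x560 bool, what is visible of it) and "rect" ([left, top, width, height] in pixels, round what is visible of it).
The state is a dict: "clock": time; "joint_positions": joint angles; "qvel": joint speeds; "effort": joint torques, N m; "tcp_pos": TCP position; "ee_rot": TCP orientation; "contact_force": force on the tool from outside, world axes, zero at the start; "ft_torque": the same for the moment, N m; "grip_width": opening from 0.0 (shut) to 1.0 (fully open).
Only numpy, scipy, OpenCV 4.12 (cv2) and the standard library are available. Lean on these libraries where they do the work, as an engineer would, in place of code of your own. Each camera call takes 0.05 s, during which the arm holds its last target.

## Working session

There is one attempt and no reset: what is moved stays moved. The work goes in short steps, Python scripts to look and compute and a tool call to move; the robot and the scene stay as the last step left them, time stands still between calls to the robot, and variables do not carry over. Pictures are saved under pics/ and viewed, and the job is handed in when it is done.

Besides the shell and the picture viewer there is one more tool, called after "Emit:" by a JSON object that holds its "op" and its "data". play_rows: Moves the arm, as the interface text tells. Its arguments: {"type":"object","properties":{"increments":{"type":"array"}},"required":["increments"]}

```bash
ls; mkdir -p pics
cat > h.py <<'E'
import numpy as np, cv2, json
from rig import manip
from scipy.spatial.transform import Rotation as R
def cam(n,save=None):
    c=manip.read_camera(n)
    if save: cv2.imwrite('pics/'+save,cv2.cvtColor(c['pixels'],cv2.COLOR_RGB2BGR))
    return c
def f(c): return c['pixels'].shape[0]/2/np.tan(np.radians(c['fovy'])/2)
def ray(c,u,v):
    Rm=np.array(c['rotation']);Rm=Rm if Rm.shape==(3,3) else R.from_quat(np.roll(Rm,-1)).as_matrix()
    d=Rm@np.array([(u-c['cx'])/f(c),(v-c['cy'])/f(c),1]);return np.array(c['origin']),d
def atz(c,u,v,z):
    o,d=ray(c,u,v);return o+d*(z-o[2])/d[2]
def proj(c,p):
    Rm=np.array(c['rotation']);Rm=Rm if Rm.shape==(3,3) else R.from_quat(np.roll(Rm,-1)).as_matrix()
    q=Rm.T@(np.array(p,float)-np.array(c['origin']));return np.array([q[0]/q[2]*f(c)+c['cx'],q[1]/q[2]*f(c)+c['cy']])
def st():
    s=manip.state();print({k:np.round(s[k],3).tolist() for k in s})
    q=s['ee_rot'];print(R.from_quat(np.roll(q,-1)).as_matrix().round(3).tolist());return s
E
python3 - <<'E'
from h import *
st()
for n in('side','top'):
    c=cam(n,n+'0.png');print(n,c['fovy'],c['cx'],c['cy'],c['origin'],c['rotation'])
    for q in('pin','small_pin','rack','lever','conveyor','spanner','can','fork_mean','eye','pin_handle','cylinder_pivot'):
        try:
            for m in manip.masks_of(n,q)[:4]:
                ys,xs=np.nonzero(m['pixels']);print(q,round(m['confidence'],2),m['rect'],xs.mean().round(1),ys.mean().round(1),len(xs))
        except Exception as e: print(q,e)
E
```

```text
pics
{'clock': 0.0, 'joint_positions': [-1.344, 0.616, -0.013, 1.425, 0.008, 1.103, -0.04], 'qvel': [0.0, -0.001, -0.0, -0.0, 0.001, -0.002, 0.001], 'effort': [0.0, -46.921, 0.259, -17.103, 0.01, 0.01, 0.0], 'tcp_pos': [163.002, 628.432, 230.119], 'ee_rot': [0.701, 0.089, 0.702, -0.09], 'contact_force': [0.42, 0.303, -1.02], 'ft_torque': [0.06, -0.06, 0.013], 'grip_width': 1.003}
[[-0.001, 0.251, 0.968], [-0.003, 0.968, -0.251], [-1.0, -0.003, 0.0]]
side 45.37023022995906 284.5397717089324 210.29503898089527 [  152.27999341 -1179.1992132    843.77656524] [-0.4788098   0.86534146 -0.12528218  0.07892849]
pin 0.86 [365.0, 270.7, 32.6, 42.5] 380.1 288.8 463
pin 0.85 [301.0, 267.4, 37.4, 18.8] 319.5 275.5 353
pin 0.65 [244.7, 271.4, 35.6, 41.2] 261.0 290.5 450
pin 0.64 [308.6, 312.7, 53.3, 38.6] 336.0 324.4 542
small_pin 0.64 [300.0, 252.9, 16.7, 12.2] 307.2 258.6 146
small_pin 0.52 [285.1, 255.5, 56.2, 69.2] 311.5 291.0 1827
small_pin 0.37 [247.5, 124.5, 224.0, 129.0] 346.5 195.2 18912
small_pin 0.31 [196.8, 200.0, 52.9, 11.9] 222.9 206.8 266
rack 0.95 [284.8, 255.3, 56.2, 68.8] 311.2 2
[... 1282 characters left out ...]
3.8 149
rack 0.88 [352.1, 192.4, 74.9, 33.6] 388.2 210.5 1970
rack 0.18 [36.9, 10.3, 327.4, 226.9] 210.0 112.6 50641
lever 0.68 [112.0, 101.1, 159.9, 114.2] 204.9 147.0 2287
conveyor 0.81 [34.9, 9.0, 327.4, 228.9] 210.4 112.6 50566
spanner 0.81 [197.9, 227.5, 19.5, 64.5] 207.6 263.2 533
fork_mean 0.66 [40.2, 7.7, 322.0, 230.6] 210.4 112.7 50367
eye 0.71 [117.3, 95.4, 154.1, 122.3] 204.0 145.8 2140
pin_handle 0.75 [411.0, 145.9, 42.0, 19.0] 429.3 153.5 251
pin_handle 0.74 [407.4, 184.1, 13.2, 42.5] 413.6 204.7 362
pin_handle 0.74 [385.9, 250.7, 40.8, 24.4] 406.0 260.9 307
pin_handle 0.56 [454.4, 192.6, 28.4, 34.5] 466.5 208.8 315
cylinder_pivot 0.78 [36.1, 8.8, 327.1, 232.8] 210.3 112.6 51183
```

Run:
```python
import cv2
a=cv2.imread('pics/top0.png');cv2.imwrite('pics/top0b.png',cv2.resize(a[0:300,30:500],None,fx=1.7,fy=1.7,interpolation=cv2.INTER_CUBIC))
cv2.imwrite('pics/top0c.png',cv2.resize(a[100:250,200:400],None,fx=4,fy=4,interpolation=cv2.INTER_CUBIC))
a=cv2.imread('pics/side0.png');cv2.imwrite('pics/side0b.png',cv2.resize(a[110:370,190:480],None,fx=2.7,fy=2.2,interpolation=cv2.INTER_CUBIC))
```

```text
(no output)
```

View pics/top0b.png

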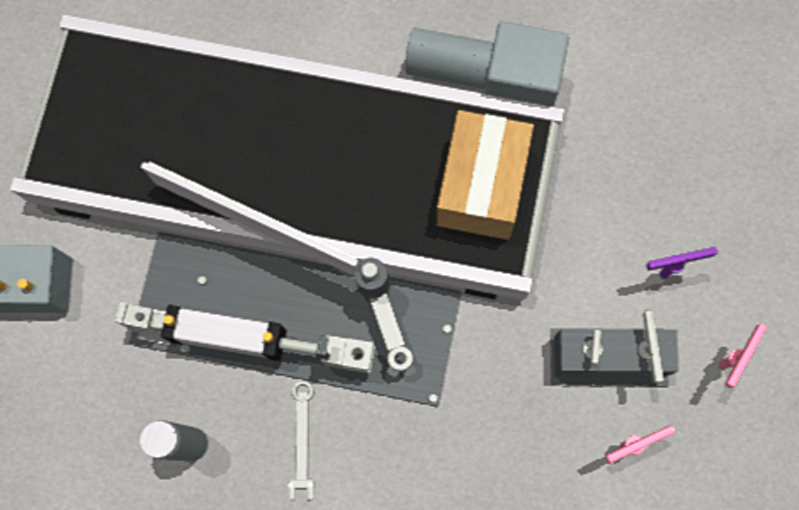

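View pics/top0c.png

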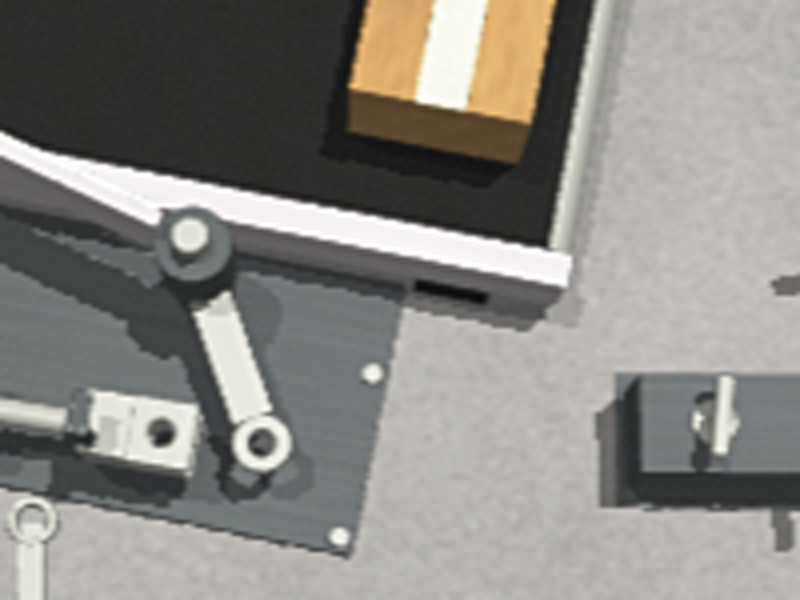

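View pics/side0b.png

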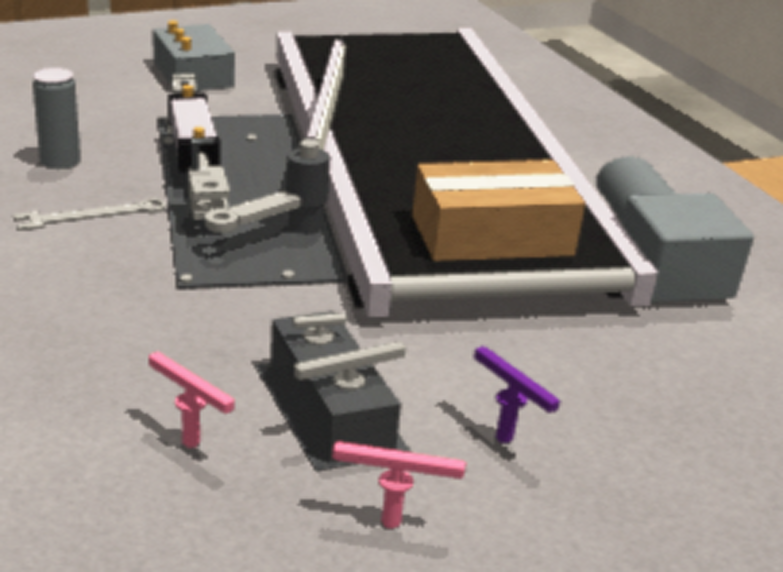

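The images show the big pin in the rack hole furthest from the fork (top about (413,204)), with the small pin at (379,204). The fork hole is near top (240,208), the eye near (265,211), and the pink and purple look-alikes stand around the rack. Next I'll measure them.

Run:
```python
import cv2
a=cv2.imread('pics/top0.png')
cv2.imwrite('pics/t_full.png',a)
cv2.imwrite('pics/t_rack.png',cv2.resize(a[180:240,345:445],None,fx=8,fy=8,interpolation=cv2.INTER_CUBIC))
cv2.imwrite('pics/t_fork.png',cv2.resize(a[190:230,205:285],None,fx=10,fy=10,interpolation=cv2.INTER_CUBIC))
a=cv2.imread('pics/side0.png')
cv2.imwrite('pics/s_fork.png',cv2.resize(a[155:235,245:325],None,fx=7,fy=7,interpolation=cv2.INTER_CUBIC))
cv2.imwrite('pics/s_rack.png',cv2.resize(a[245:325,280:350],None,fx=7,fy=7,interpolation=cv2.INTER_CUBIC))
```

```text
(no output)
```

View pics/t_full.png

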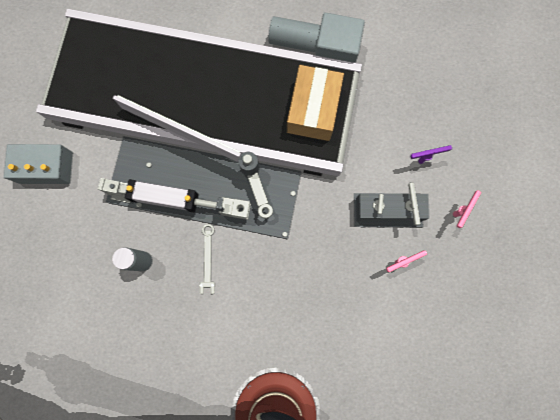

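View pics/t_rack.png

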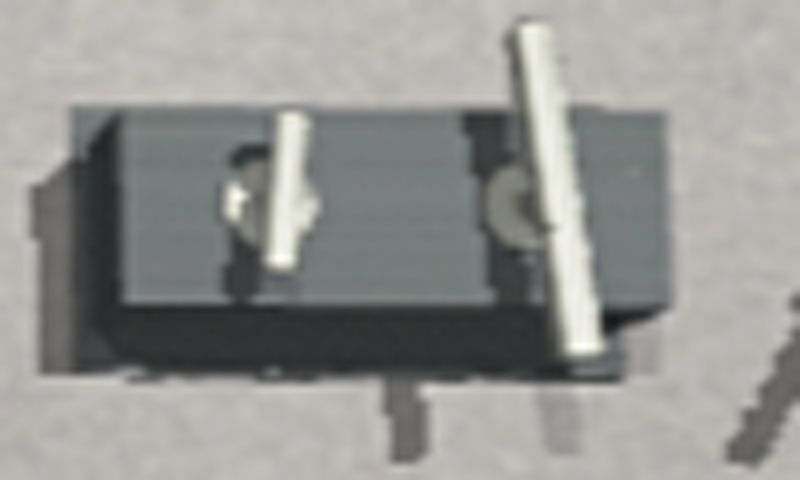

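View pics/t_fork.png

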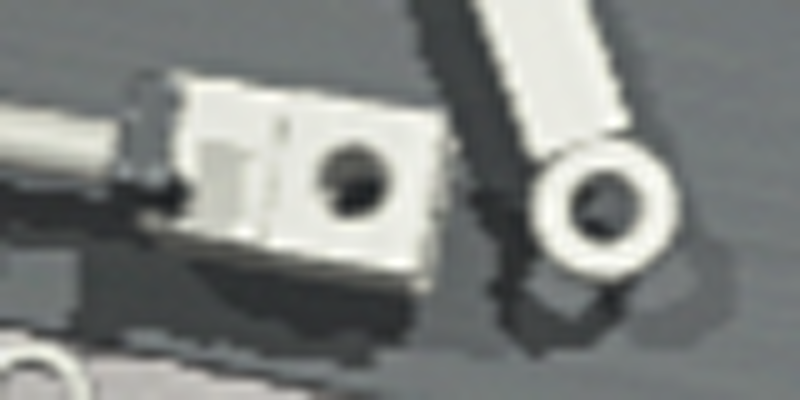

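View pics/s_fork.png

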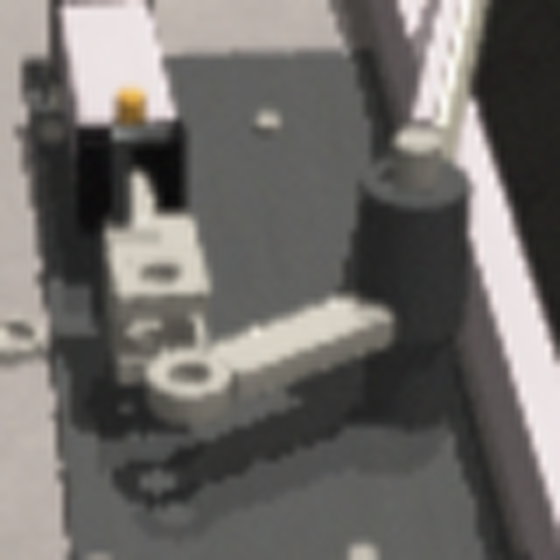

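View pics/s_rack.png

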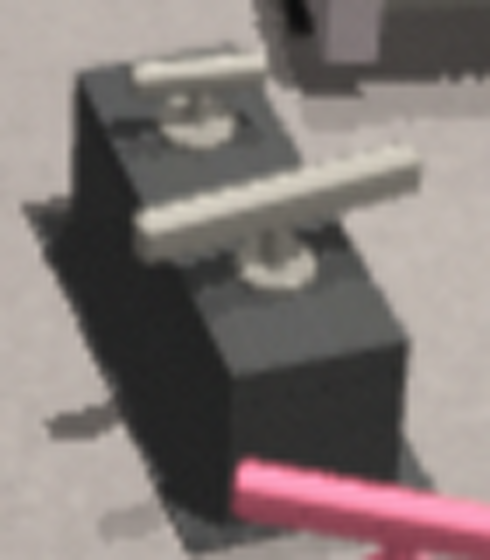

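Run:
```python
from h import *
t=cam('top');s=cam('side')
def T(n,u,v,z): p=atz(t,u,v,z);print('T',n,p.round(1));return p
def S(n,u,v,z): p=atz(s,u,v,z);print('S',n,p.round(1));return p
def c(u,v,k,ou,ov): return (u+.5)/k-.5+ou,(v+.5)/k-.5+ov
def both(n,a,b):
    o1,d1=ray(t,*a);o2,d2=ray(s,*b)
    A=np.stack([d1,-d2],1);x=np.linalg.lstsq(A,o2-o1,rcond=None)[0]
    p,q=o1+d1*x[0],o2+d2*x[1];print('B',n,((p+q)/2).round(1),'gap',(p-q).round(1))
fk=lambda u,v:c(u,v,10,205,190); fs=lambda u,v:c(u,v,7,245,155)
T('fork',*fk(355,180),84);S('fork',*fs(161,270),84);both('fork',fk(355,180),fs(161,270))
T('eye',*fk(605,207),70);S('eye',*fs(188,374),70);both('eye',fk(605,207),fs(188,374))
pt=c(190,235,4,200,100);ps=fs(418,137)
both('pivot',pt,ps)
for z in(124,130,135):T('piv',*pt,z);S('piv',*ps,z)
# fork corners
for n,u,v in(('near+',447,112),('near-',430,280),('far+',182,80),('far-',165,238)):T(n,*fk(u,v),84)
rt=lambda u,v:c(u,v,8,345,180); rs=lambda u,v:c(u,v,7,280,245)
a=T('h1',*rt(532,22),110);b=T('h2',*rt(582,352),110);print((a+b)/2,np.linalg.norm(a-b),np.degrees(np.arctan2(*(a-b)[1::-1])))
a=S('h1',*rs(403,157),110);b=S('h2',*rs(150,222),110);print((a+b)/2,np.linalg.norm(a-b))
T('collar',*rt(517,207),77);S('collar',*rs(280,262),77)
for n,u,v in(('lt',122,110),('lb',122,305),('rt',668,112),('rb',668,305)):T('rack '+n,*rt(u,v),72)
for n,p in(('rearL',(120,152)),):pass
T('b1',149,165,10);T('b2',293,193,10);T('b3',285,234.5,10)
T('rail1',39,108,70);T('rail2',341,171,70)
```

```text
T fork [499.1  88.   84. ]
S fork [500.   89.9  84. ]
B fork [499.2  87.8  85.2] gap [-0.5  0.1 -0.1]
T eye [494.9  27.1  70. ]
S eye [494.2  26.3  70. ]
B eye [494.7  27.1  69.5] gap [ 0.5 -0.1  0.1]
B pivot [607.   67.8 145.1] gap [-0.4  0.1 -0.1]
T piv [612.6  69.5 124. ]
S piv [621.  105.5 124. ]
T piv [610.9  69.  130. ]
S piv [617.1  94.8 130. ]
T piv [609.6  68.6 135. ]
S piv [613.8  85.9 135. ]
T near+ [516.2  65.7  84. ]
T near- [474.4  69.2  84. ]
T far+ [523.8 131.1  84. ]
T far- [484.5 134.2  84. ]
T h1 [ 558.8 -326.8  110. ]
T h2 [ 458.4 -337.7  110. ]
[ 508.60166338 -332.24795565  110.        ] 101.03006658017749 6.220083387641854
S h1 [ 553.6 -330.4  110. ]
S h2 [ 461.1 -339.5  110. ]
[ 507.35721539 -334.95207519  110.        ] 92.8982036870749
T collar [ 507.6 -329.4   77. ]
S collar [ 510.4 -333.6   77. ]
T rack lt [ 538.5 -208.9   72. ]
T rack lb [ 477.2 -207.5   72. ]
T rack rt [ 538.8 -379.1   72. ]
T rack rb [ 478.  -376.3   72. ]
T b1 [624.4 339.2  10. ]
T b2 [550.6 -43.7  10. ]
T b3 [440.8 -23.1  10. ]
T rail1 [758.3 611.9  70. ]
T rail2 [ 595.9 -163.1   70. ]
```

```bash
cat >> h.py <<'E'
def plan(p,psi=None,q0=None):
    """tool-frame shift (mm) and turn (rad) from measured pose to world p, heading psi deg of tool y"""
    s=manip.state();Rm=R.from_quat(np.roll(s['ee_rot'],-1)).as_matrix()
    d=np.array(p,float)-s['tcp_pos'];h=np.degrees(np.arctan2(Rm[1,1],Rm[0,1]))
    turn=0 if psi is None else np.radians((h-psi+180)%360-180)
    print('tcp',np.round(s['tcp_pos'],1),'head',round(h,2),'F',np.round(s['contact_force'],1),'grip',round(float(s['grip_width']),3),'t',s['clock'],'j7',np.round(s['joint_positions'],2))
    print('shift',(Rm.T@d).round(2).tolist(),'turn',round(float(turn),3),'dist',np.linalg.norm(d).round(1))
E
python3 - <<'E'
from h import *
plan([563.7,5.3,230],19.9)
t=cam('top')
# rear pivot & keeper check: predicted pixel
for p in([549.9,404.6,75],[499.2,88,84],[607,67.8,145]): print(proj(t,p))
for m in manip.masks_of('top','can'):print(m['rect'])
E
```

```text
tcp [163.2 629.2 231.3] head 75.46 F [-0.5 -0.  -0.5] grip 1.0 t 1.3 j7 [-1.34  0.61 -0.01  1.42  0.01  1.1  -0.04]
shift [1.3, -503.34, 544.31] turn 0.97 dist 741.4
[113.70527612 187.36858468]
[240.040763   207.51193339]
[247.13831718 158.29883871]
[112.6, 252.5, 40.5, 20.0]
```

Emit:
{"op": "play_rows", "data": {"increments": [[[0,-33,36],0.06,0],[[0,-66,72],0.13,0],[[0,-99,108],0.2,0],[[0,-132,144],0.27,0],[[0,-165,180],0.34,0],[[0,-198,216],0.41,0],[[0,-231,252],0.48,0],[[0,-264,288],0.55,0]]}}

```text
clock: 2.2
tcp_pos: [376.6, 299.7, 231.7]
ee_rot: [0.651, 0.278, 0.65, -0.277]
contact_force: [1.5, -0.3, 0.1]
grip_width: 0.006
```

```bash
python3 -c "
from h import *
plan([563.7,5.3,230],19.9)"
```

```text
tcp [376.6 299.7 231.7] head 43.8 F [ 1.5 -0.3  0.1] grip 0.006 t 2.2 j7 [-0.84  0.36  0.17  1.9  -0.08  0.89  0.13]
shift [1.66, -68.77, 342.0] turn 0.417 dist 348.8
```

Emit:
{"op": "play_rows", "data": {"increments": [[[0,-9,48],0.06,0],[[0,-18,96],0.12,0],[[0,-27,144],0.18,0],[[0,-36,192],0.24,0],[[0,-45,240],0.3,0],[[0,-54,288],0.36,0],[[1,-65,335],0.42,0],[[1,-65,335],0.42,0]]}}

```text
clock: 3.0
tcp_pos: [564.0, 5.7, 230.7]
ee_rot: [0.579, 0.409, 0.574, -0.411]
contact_force: [-0.7, -0.6, -0.1]
grip_width: 0.002
```

```bash
python3 -c "
from h import *
plan([563.7,5.3,57],19.9)"
```

```text
tcp [564.    5.7 230.7] head 19.12 F [-0.7 -0.6 -0.1] grip 0.002 t 3.0 j7 [-0.28  0.5   0.34  1.69 -0.19  0.98  0.47]
shift [173.74, -0.62, -1.1] turn -0.014 dist 173.7
```

Emit:
{"op": "play_rows", "data": {"increments": [[[45,0,0],0,0],[[90,0,0],-0.014,0],[[130,0,0],-0.014,0],[[160,0,0],-0.014,0],[[174,0,0],-0.014,0],[[174,0,0],-0.014,0]]}}

```text
clock: 3.6
tcp_pos: [560.2, 15.4, 54.8]
ee_rot: [0.581, 0.401, 0.583, -0.403]
contact_force: [-0.5, -0.1, 0.5]
grip_width: 0.001
```

Run:
```python
from h import *
plan([556.9,24.1,57],19.9)
t=cam('top','top1.png');s=cam('side','side1.png')
a=cv2.imread('pics/top1.png');b=cv2.imread('pics/side1.png')
cv2.imwrite('pics/c1.png',np.hstack([cv2.resize(a[140:240,210:310],None,fx=4,fy=4),cv2.resize(b[140:240,240:340],None,fx=4,fy=4)]))
```

```text
tcp [560.2  15.4  54.8] head 20.72 F [-0.5 -0.1  0.5] grip 0.001 t 3.6 j7 [-0.22  0.72  0.24  1.86 -0.28  0.59  0.56]
shift [-2.19, 0.01, -9.27] turn 0.014 dist 9.5
```

View pics/c1.png

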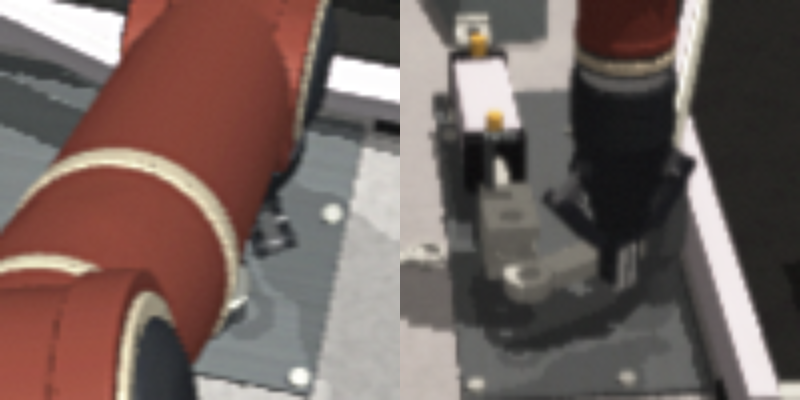

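```bash
cat >> h.py <<'E'
P=np.array([607,67.8]);YAW=-10.9
def lev(al,r=62,off=24):
    a=np.radians(180+YAW+al);u=np.array([np.cos(a),np.sin(a)]);n=np.array([u[1],-u[0]])
    return P+r*u-off*n
E
python3 - <<'E'
from h import *
s=manip.state();Rm=R.from_quat(np.roll(s['ee_rot'],-1)).as_matrix();print(Rm.round(3).tolist(),s['tcp_pos'],s['contact_force'])
for al in(31,26,21,16,11,6,3,0,-2):
    p=lev(al);print(al,p.round(1),end=' ');plan([*p,57],al-10.9)
E
```

```text
[[0.002, 0.935, 0.353], [-0.0, 0.353, -0.935], [-1.0, 0.002, 0.001]] [562.41921023  15.10000932  57.42840934] [ 0.05757889 -0.25886382  0.9177392 ]
31 [557.  24.] tcp [562.4  15.1  57.4] head 20.7 F [ 0.1 -0.3  0.9] grip -0.005 t 3.7 j7 [-0.22  0.72  0.24  1.86 -0.28  0.6   0.56]
shift [0.42, -1.92, -10.19] turn 0.01 dist 10.4
26 [553.4  28.5] tcp [562.4  15.1  57.4] head 20.7 F [ 0.1 -0.3  0.9] grip -0.005 t 3.7 j7 [-0.22  0.72  0.24  1.86 -0.28  0.6   0.56]
shift [0.41, -3.72, -15.7] turn 0.098 dist 16.1
21 [550.2  33.3] tcp [562.4  15.1  57.4] head 20.7 F [ 0.1 -0.3  0.9] grip -0.005 t 3.7 j7 [-0.22  0.72  0.24  1.86 -0.28  0.6   0.56]
shift [0.4, -5.03, -21.35] turn 0.185 dist 21.9
16 [547.4  38.4] tcp [562.4  15.1  57.4] head 20.7 F [ 0.1 -0.3  0.9] grip -0.005 t 3.7 j7 [-0.22  0.72  0.24  1.86 -0.28  0.6   0.56]
shift [0.4, -5.84, -27.1] turn 0.272 dist 27.7
11 [545.   43.7] tcp [562.4  15.1  57.4] head 20.7 F [ 0.1 -0.3  0.9] grip -0.005 t 3.7 j7 [-0.22  0.72  0.24  1.86 -0.28  0.6   0.56]
shift [0.39, -6.15, -32.89] turn 0.36 dist 33.5
6 [543.2  49.2] tcp [562.4  15.1  57.4] head 20.7 F [ 0.1 -0.3  0.9] grip -0.005 t 3.7 j7 [-0.22  0.72  0.24  1.86 -0.28  0.6   0.56]
shift [0.39, -5.95, -38.69] turn 0.447 dist 39.1
3 [542.3  52.5] tcp [562.4  15.1  57.4] head 20.7 F [ 0.1 -0.3  0.9] grip -0.005 t 3.7 j7 [-0.22  0.72  0.24  1.86 -0.28  0.6   0.56]
shift [0.38, -5.59, -42.15] turn 0.499 dist 42.5
0 [541.6  56. ] tcp [562.4  15.1  57.4] head 20.7 F [ 0.1 -0.3  0.9] grip -0.005 t 3.7 j7 [-0.22  0.72  0.24  1.86 -0.28  0.6   0.56]
shift [0.38, -5.05, -45.59] turn 0.551 dist 45.9
-2 [541.2  58.2] tcp [562.4  15.1  57.4] head 20.7 F [ 0.1 -0.3  0.9] grip -0.005 t 3.7 j7 [-0.22  0.72  0.24  1.86 -0.28  0.6   0.56]
shift [0.38, -4.59, -47.86] turn 0.586 dist 48.1
```

Emit:
{"op": "play_rows", "data": {"increments": [[[0,-2,-7],0,0],[[0,-2,-10],0.01,0],[[0,-3,-13],0.05,0],[[0,-4,-16],0.1,0],[[0,-4,-18.5],0.14,0],[[0,-5,-21],0.18,0],[[0,-5,-21],0.18,0]]}}

```text
clock: 4.4
tcp_pos: [550.4, 31.5, 57.7]
ee_rot: [0.544, 0.453, 0.541, -0.453]
contact_force: [1.3, -3.2, 2.8]
grip_width: -0.002
```

Run:
```python
from h import *
b=cam('side','side2.png')['pixels'][140:240,240:340,::-1]
cv2.imwrite('pics/c2.png',cv2.resize(b,None,fx=5,fy=5))
for al in(16,11,6,3,0):
    p=lev(al);plan([*p,57],al-10.9)
```

```text
tcp [550.4  31.6  57.7] head 10.37 F [-0.8 -3.9  4. ] grip 0.001 t 4.45 j7 [-0.29  0.71  0.29  1.89 -0.35  0.58  0.41]
shift [0.68, -1.8, -7.24] turn 0.092 dist 7.5
tcp [550.4  31.6  57.7] head 10.37 F [-0.8 -3.9  4. ] grip 0.001 t 4.45 j7 [-0.29  0.71  0.29  1.89 -0.35  0.58  0.41]
shift [0.66, -3.14, -12.88] turn 0.179 dist 13.3
tcp [550.4  31.6  57.7] head 10.37 F [-0.8 -3.9  4. ] grip 0.001 t 4.45 j7 [-0.29  0.71  0.29  1.89 -0.35  0.58  0.41]
shift [0.65, -3.99, -18.62] turn 0.266 dist 19.1
tcp [550.4  31.6  57.7] head 10.37 F [-0.8 -3.9  4. ] grip 0.001 t 4.45 j7 [-0.29  0.71  0.29  1.89 -0.35  0.58  0.41]
shift [0.64, -4.25, -22.09] turn 0.319 dist 22.5
tcp [550.4  31.6  57.7] head 10.37 F [-0.8 -3.9  4. ] grip 0.001 t 4.45 j7 [-0.29  0.71  0.29  1.89 -0.35  0.58  0.41]
shift [0.63, -4.34, -25.57] turn 0.371 dist 25.9
```

View pics/c2.png

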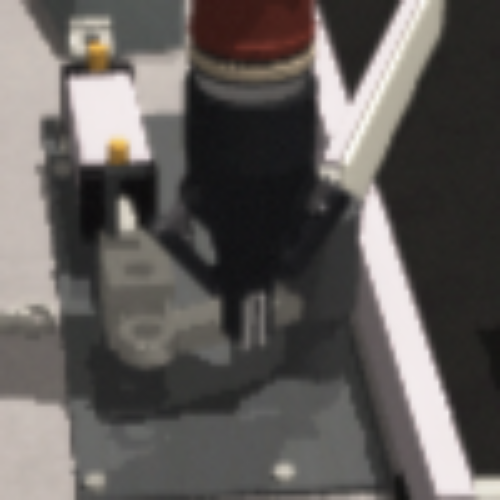

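The lever is following with about 4 N on the tool, and the eye is at the fork mouth. I'll continue.

Emit:
{"op": "play_rows", "data": {"increments": [[[0,-1,-4],0.05,0],[[0,-2,-7],0.09,0],[[0,-2.5,-10],0.14,0],[[0,-3,-13],0.18,0],[[0,-3.5,-15],0.21,0],[[0,-3.5,-15],0.21,0]]}}

```text
clock: 5.05
tcp_pos: [543.2, 46.5, 57.0]
ee_rot: [0.493, 0.507, 0.492, -0.507]
contact_force: [0.2, -3.1, 5.1]
grip_width: 0.004
```

Run:
```python
from h import *
b=cam('side','side3.png')['pixels'][140:240,240:340,::-1]
cv2.imwrite('pics/c3.png',cv2.resize(b,None,fx=5,fy=5))
for al in(6,3,0):
    p=lev(al);plan([*p,57],al-10.9)
```

```text
tcp [543.2  46.5  56.9] head -1.65 F [-0.6 -4.6  5. ] grip -0.003 t 5.1 j7 [-0.35  0.72  0.35  1.91 -0.42  0.59  0.25]
shift [-0.1, -0.08, -2.72] turn 0.057 dist 2.7
tcp [543.2  46.5  56.9] head -1.65 F [-0.6 -4.6  5. ] grip -0.003 t 5.1 j7 [-0.35  0.72  0.35  1.91 -0.42  0.59  0.25]
shift [-0.1, -1.07, -6.05] turn 0.109 dist 6.1
tcp [543.2  46.5  56.9] head -1.65 F [-0.6 -4.6  5. ] grip -0.003 t 5.1 j7 [-0.35  0.72  0.35  1.91 -0.42  0.59  0.25]
shift [-0.1, -1.87, -9.44] turn 0.161 dist 9.6
```

View pics/c3.png

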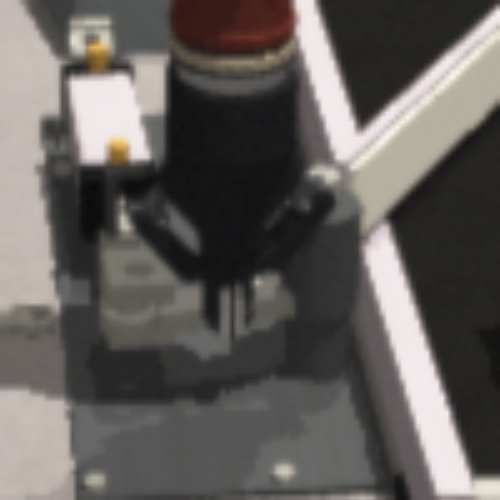

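Emit:
{"op": "play_rows", "data": {"increments": [[[0,-0.5,-2],0.04,0],[[0,-1,-4],0.08,0],[[0,-1,-5],0.09,0],[[0,-1,-5],0.09,0]]}}

```text
clock: 5.5
tcp_pos: [541.4, 51.5, 56.3]
ee_rot: [-0.469, -0.528, -0.47, 0.529]
contact_force: [-1.8, -5.0, 3.8]
grip_width: -0.001
```

Emit:
{"op": "play_rows", "data": {"increments": [[[0,-0.3,-1],0.03,0],[[0,-0.3,-2],0.04,0],[[0,-0.3,-2],0.04,0]]}}

```text
clock: 5.8
tcp_pos: [540.9, 53.5, 56.1]
ee_rot: [-0.458, -0.537, -0.459, 0.539]
contact_force: [-1.1, -4.7, 3.7]
grip_width: -0.003
```

Emit:
{"op": "play_rows", "data": {"increments": [[[0,-0.3,-1],0.02,0],[[0,-0.3,-1.5],0.02,0],[[0,-0.3,-1.5],0.02,0]]}}

```text
clock: 6.1
tcp_pos: [540.6, 54.8, 56.1]
ee_rot: [-0.453, -0.542, -0.454, 0.544]
contact_force: [-2.6, -6.0, 3.9]
grip_width: 0.002
```

Run:
```python
from h import *
for al in(2,0):
    p=lev(al);plan([*p,57],al-10.9)
```

```text
tcp [540.6  54.8  56.1] head -10.29 F [-2.6 -6.   3.9] grip 0.002 t 6.1 j7 [-0.39  0.72  0.39  1.91 -0.47  0.6   0.13]
shift [-0.93, 1.59, 0.8] turn -0.024 dist 2.0
tcp [540.6  54.8  56.1] head -10.29 F [-2.6 -6.   3.9] grip 0.002 t 6.1 j7 [-0.39  0.72  0.39  1.91 -0.47  0.6   0.13]
shift [-0.93, 0.74, -1.35] turn 0.011 dist 1.8
```

Close to the expected bottom. Single-millimetre steps from here, watching force.

Emit:
{"op": "play_rows", "data": {"increments": [[[0,0,-1],0.01,0],[[0,0,-1],0.01,0],[[0,0,-1],0.01,0]]}}

```text
clock: 6.4
tcp_pos: [540.5, 55.6, 56.0]
ee_rot: [-0.45, -0.544, -0.451, 0.546]
contact_force: [-3.9, -4.7, 4.6]
grip_width: -0.004
```

Emit:
{"op": "play_rows", "data": {"increments": [[[0,0,-1],0,0],[[0,0,-1],0,0],[[0,0,-1],0,0]]}}

```text
clock: 6.7
tcp_pos: [540.5, 55.9, 56.0]
ee_rot: [-0.45, -0.544, -0.451, 0.547]
contact_force: [-3.7, -5.6, 4.2]
grip_width: 0.002
```

Emit:
{"op": "play_rows", "data": {"increments": [[[0,0,-1],0,0],[[0,0,-1],0,0],[[0,0,-1],0,0]]}}

```text
clock: 7.0
tcp_pos: [540.4, 56.4, 56.1]
ee_rot: [-0.45, -0.544, -0.45, 0.547]
contact_force: [-4.7, -6.9, 5.2]
grip_width: 0.003
```

Emit:
{"op": "play_rows", "data": {"increments": [[[0,0,-1],0,0],[[0,0,-1],0,0],[[0,0,-1],0,0]]}}

```text
clock: 7.3
tcp_pos: [540.4, 56.7, 56.1]
ee_rot: [-0.449, -0.544, -0.45, 0.548]
contact_force: [-5.2, -8.1, 4.4]
grip_width: -0.001
```

Emit:
{"op": "play_rows", "data": {"increments": [[[0,0,-1],0,0],[[0,0,-1],0,0],[[0,0,-1],0,0]]}}

```text
clock: 7.6
tcp_pos: [540.4, 56.9, 56.1]
ee_rot: [-0.449, -0.544, -0.45, 0.548]
contact_force: [-4.8, -9.7, 6.1]
grip_width: 0.001
```

Run:
```python
from h import *
b=cam('side','side4.png')['pixels'][140:240,240:340,::-1]
cv2.imwrite('pics/c4.png',cv2.resize(b,None,fx=6,fy=6,interpolation=cv2.INTER_CUBIC))
for al in(2,0):
    p=lev(al);plan([*p,57],al-10.9)
```

```text
tcp [540.3  56.9  56. ] head -11.08 F [-4.4 -8.7  4.6] grip -0.0 t 7.65 j7 [-0.4   0.73  0.4   1.91 -0.47  0.6   0.11]
shift [-0.97, 2.27, 2.86] turn -0.038 dist 3.8
tcp [540.3  56.9  56. ] head -11.08 F [-4.4 -8.7  4.6] grip -0.0 t 7.65 j7 [-0.4   0.73  0.4   1.91 -0.47  0.6   0.11]
shift [-0.98, 1.39, 0.71] turn -0.003 dist 1.8
```

View pics/c4.png

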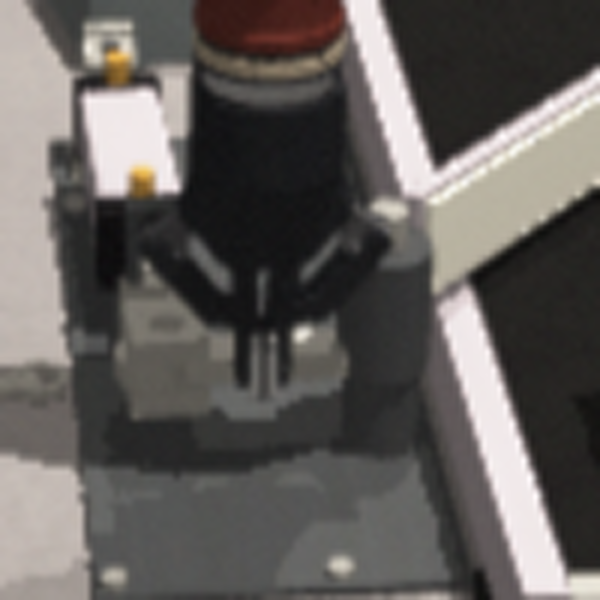

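Emit:
{"op": "play_rows", "data": {"increments": [[[0,0,6],0,0],[[0,0,20],0,0],[[0,0,25],0,0],[[-40,0,25],0,0],[[-90,0,25],0,0],[[-135,0,25],0.1,0.2],[[-165,0,25],0.24,0.5],[[-165,0,25],0.35,0.5]]}}

```text
clock: 8.45
tcp_pos: [541.5, 36.0, 226.1]
ee_rot: [0.349, 0.619, 0.347, -0.612]
contact_force: [0.5, -0.4, -0.9]
grip_width: 0.493
```

Run:
```python
from h import *
plan([508.3,-333,200],-83.8)
t=cam('top','top5.png');s=cam('side','side5.png')
a=t['pixels'][140:240,200:300,::-1];b=s['pixels'][140:240,240:340,::-1]
cv2.imwrite('pics/c5.png',cv2.resize(np.hstack([a,b]),None,fx=4,fy=4,interpolation=cv2.INTER_CUBIC))
```

```text
tcp [541.5  36.  226.1] head -31.11 F [ 0.5 -0.4 -0.9] grip 0.493 t 8.45 j7 [-0.53  0.51  0.66  1.77 -0.37  0.98 -0.27]
shift [24.96, 162.07, 333.29] turn 0.92 dist 371.4
```

View pics/c5.png

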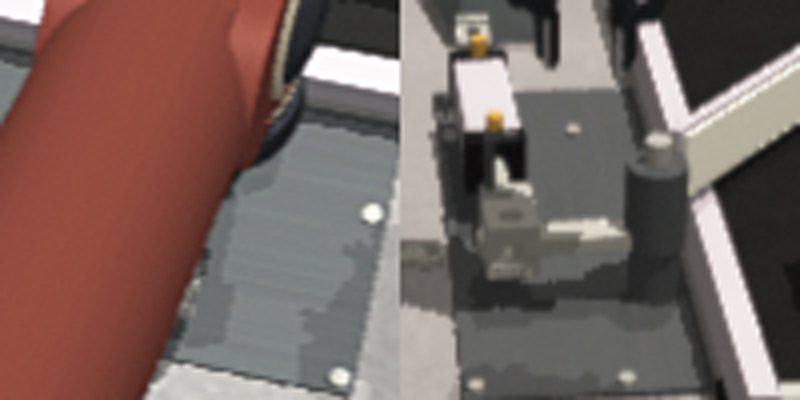

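The lever has stayed in the fork. Moving on to the pin at z 226, above everything.

Emit:
{"op": "play_rows", "data": {"increments": [[[0,22,44],0.13,0.5],[[0,44,88],0.27,0.5],[[0,66,132],0.41,0.5],[[0,88,176],0.55,0.5],[[0,110,220],0.68,0.5],[[0,132,264],0.8,0.5],[[0,150,308],0.92,0.5],[[10,162,333],0.92,0.5]]}}

```text
clock: 9.35
tcp_pos: [504.6, -337.8, 211.2]
ee_rot: [-0.039, -0.706, -0.037, 0.706]
contact_force: [0.5, 0.2, 0.4]
grip_width: 0.503
```

Run:
```python
from h import *
plan([508.3,-333,200],-83.8)
t=cam('top','top6.png');s=cam('side','side6.png')
a=t['pixels'][160:240,180:280,::-1];b=t['pixels'][160:240,350:450,::-1]
cv2.imwrite('pics/c6.png',cv2.resize(np.hstack([a,b]),None,fx=4,fy=4,interpolation=cv2.INTER_CUBIC))
```

```text
tcp [ 504.6 -337.8  211.2] head -83.83 F [0.5 0.2 0.4] grip 0.503 t 9.35 j7 [ 0.08  0.69  0.85  1.6  -0.56  1.11 -0.4 ]
shift [11.18, -4.39, -4.24] turn -0.001 dist 12.7
```

View pics/c6.png

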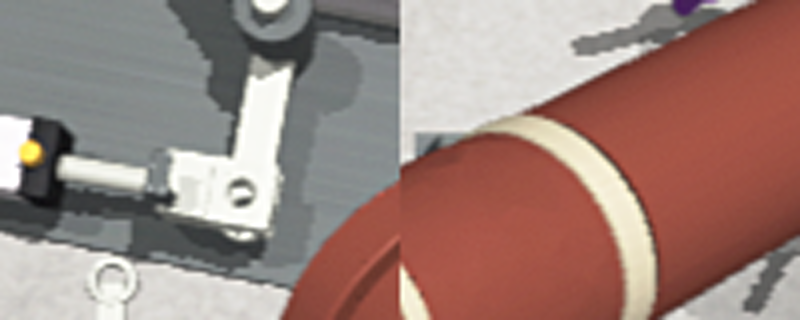

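The eye sits in the fork and sticks out on the -x side by about 10 mm, as predicted. The fork hole is unmoved at top (240,208). Now descending on the pin.

Emit:
{"op": "play_rows", "data": {"increments": [[[30,-3,-3],0,0.5],[[65,-4.4,-4.2],0,0.5],[[80,-4.4,-4.2],0,0.5],[[80,-4.4,-4.2],0,0.5],[[80,-4.4,-4.2],0,0.5]]}}

```text
clock: 9.95
tcp_pos: [510.5, -328.4, 131.9]
ee_rot: [0.04, 0.706, 0.04, -0.706]
contact_force: [-0.2, 0.1, -0.5]
grip_width: 0.501
```

Run:
```python
from h import *
plan([508.3,-333,83],-83.8)
s=cam('side','side7.png')
b=s['pixels'][200:320,260:400,::-1]
cv2.imwrite('pics/c7.png',cv2.resize(b,None,fx=5,fy=5,interpolation=cv2.INTER_CUBIC))
```

```text
tcp [ 510.5 -328.4  131.9] head -83.54 F [-0.2  0.1 -0.5] grip 0.501 t 9.95 j7 [ 0.09  0.78  0.78  1.68 -0.65  0.96 -0.34]
shift [48.95, 4.29, 2.76] turn 0.005 dist 49.2
```

View pics/c7.png

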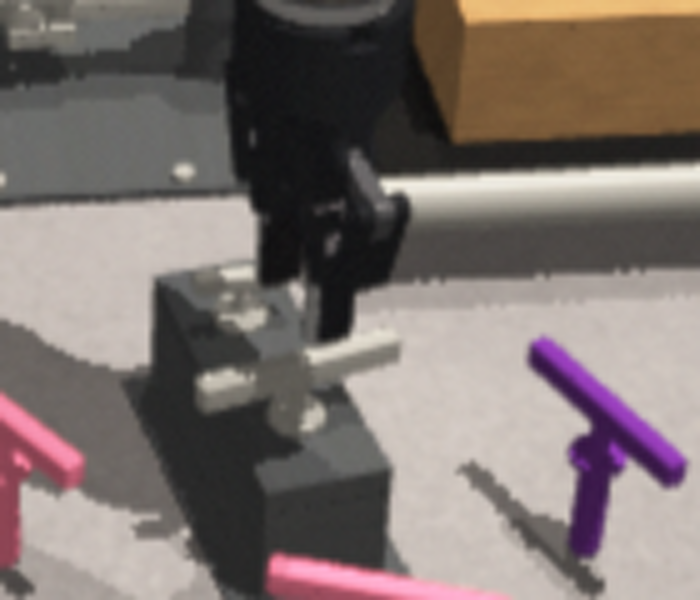

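Emit:
{"op": "play_rows", "data": {"increments": [[[10,4.3,2.8],0,0.5],[[25,4.3,2.8],0,0.5],[[40,4.3,2.8],0,0.5],[[48,4.3,2.8],0,0.5],[[48,4.3,2.8],0,0.5],[[48,4.3,2.8],0,0.5]]}}

```text
clock: 10.6
tcp_pos: [507.9, -332.8, 83.1]
ee_rot: [-0.04, -0.706, -0.039, 0.706]
contact_force: [-1.1, -0.3, 0.4]
grip_width: 0.5
```

Run:
```python
from h import *
plan([508.3,-333,83],-83.8)
s=cam('side','side8.png')
b=s['pixels'][200:320,260:400,::-1]
cv2.imwrite('pics/c8.png',cv2.resize(b,None,fx=5,fy=5,interpolation=cv2.INTER_CUBIC))
```

```text
tcp [ 507.9 -332.8   83.1] head -83.59 F [-1.1 -0.3  0.4] grip 0.5 t 10.6 j7 [ 0.13  0.84  0.73  1.72 -0.7   0.87 -0.29]
shift [0.05, 0.22, -0.41] turn 0.004 dist 0.5
```

View pics/c8.png

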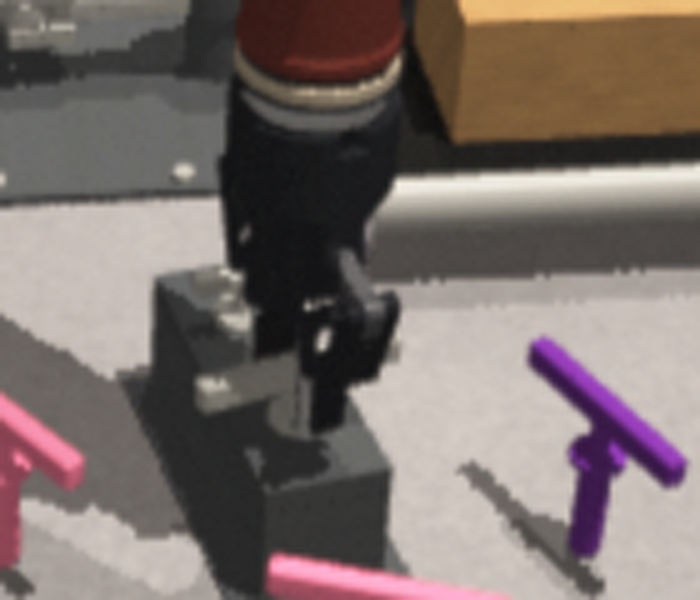

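The fingers straddle the handle of the grey pin. Closing.

Emit:
{"op": "play_rows", "data": {"increments": [[[0,0,0],0,0.2],[[0,0,0],0,0.1],[[0,0,0],0,0],[[0,0,0],0,0],[[0,0,0],0,0],[[0,0,0],0,0]]}}

```text
clock: 11.25
tcp_pos: [508.1, -332.6, 83.9]
ee_rot: [0.039, 0.706, 0.04, -0.706]
contact_force: [-1.5, 2.7, 5.2]
grip_width: 0.129
```

Emit:
{"op": "play_rows", "data": {"increments": [[[-5,0,0],0,0],[[-10,0,0],0,0],[[-10,0,0],0,0]]}}

```text
clock: 11.55
tcp_pos: [507.9, -333.2, 93.6]
ee_rot: [0.04, 0.706, 0.039, -0.706]
contact_force: [-0.4, 0.9, -2.9]
grip_width: 0.13
```

Run:
```python
from h import *
st()
s=cam('side','side9.png')
b=s['pixels'][200:320,260:400,::-1]
cv2.imwrite('pics/c9.png',cv2.resize(b,None,fx=5,fy=5,interpolation=cv2.INTER_CUBIC))
```

```text
{'clock': 11.55, 'joint_positions': [0.123, 0.823, 0.742, 1.713, -0.692, 0.886, -0.297], 'qvel': [0.002, 0.006, -0.007, 0.006, -0.005, -0.005, 0.004], 'effort': [-0.242, -46.444, 10.158, -11.926, 0.024, 0.086, -0.017], 'tcp_pos': [507.904, -333.172, 93.593], 'ee_rot': [0.04, 0.706, 0.039, -0.706], 'contact_force': [-0.448, 0.902, -2.856], 'ft_torque': [-0.053, 0.001, 0.004], 'grip_width': 0.13}
[[0.0, 0.111, -0.994], [-0.001, -0.994, -0.111], [-1.0, 0.001, -0.0]]
```

View pics/c9.png

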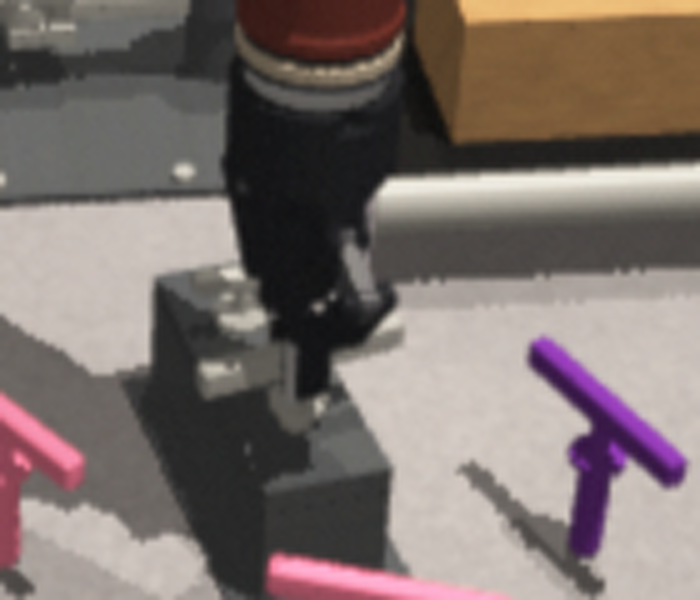

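Emit:
{"op": "play_rows", "data": {"increments": [[[-25,0,0],0,0],[[-50,0,0],0,0],[[-90,0,0],0,0],[[-130,-5,0],0,0],[[-136,-40,-4],0,0],[[-136,-88,-8],-0.1,0],[[-136,-136,-12],-0.2,0],[[-136,-184,-16],-0.3,0]]}}

```text
clock: 12.4
tcp_pos: [502.7, -146.2, 229.0]
ee_rot: [-0.146, -0.692, -0.146, 0.692]
contact_force: [0.6, 0.3, -3.0]
grip_width: 0.13
```

Run:
```python
from h import *
plan([499.2,88,220],-60)
s=cam('side','side10.png')
```

```text
tcp [ 502.7 -146.2  229. ] head -66.2 F [ 0.6  0.3 -3. ] grip 0.13 t 12.4 j7 [-0.3   0.53  0.84  1.81 -0.46  1.01 -0.43]
shift [9.07, -215.72, -91.33] turn -0.108 dist 234.4
```

View pics/side10.png

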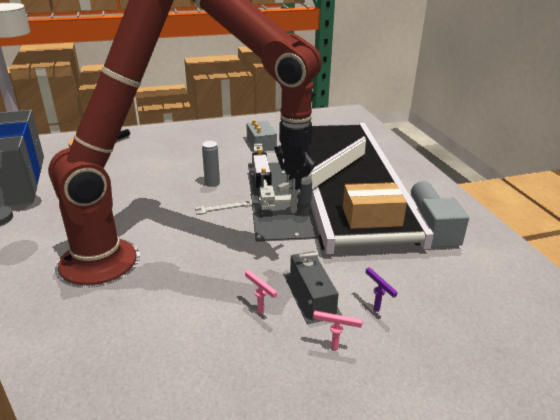

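The pin is out of its hole and the small pin is undisturbed. Heading for the fork.

Emit:
{"op": "play_rows", "data": {"increments": [[[0,-43,-18],-0.03,0],[[0,-86,-36],-0.06,0],[[0,-129,-54],-0.09,0],[[0,-165,-71],-0.11,0],[[0,-185,-79],-0.11,0],[[0,-200,-87],-0.11,0],[[0,-200,-87],-0.11,0],[[0,-200,-87],-0.11,0]]}}

```text
clock: 13.25
tcp_pos: [502.7, 69.0, 229.1]
ee_rot: [-0.183, -0.683, -0.182, 0.683]
contact_force: [0.0, -0.1, -2.1]
grip_width: 0.13
```

Run:
```python
from h import *
plan([499.2,88,180],-60)
s=cam('side','side11.png');b=s['pixels'][100:240,220:340,::-1]
cv2.imwrite('pics/c11.png',cv2.resize(b,None,fx=4,fy=4,interpolation=cv2.INTER_CUBIC))
t=cam('top','top11.png')
```

```text
tcp [502.7  69.  229.1] head -60.14 F [ 0.  -0.1 -2.1] grip 0.13 t 13.25 j7 [-0.73  0.51  0.84  1.85 -0.45  0.99 -0.75]
shift [49.11, -18.28, -6.48] turn -0.002 dist 52.8
```

View pics/c11.png

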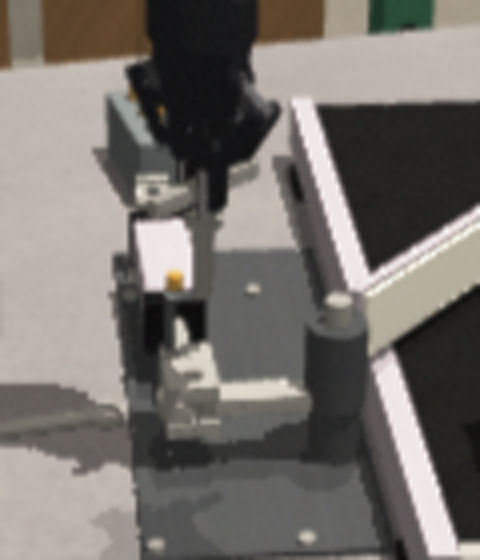

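View pics/top11.png

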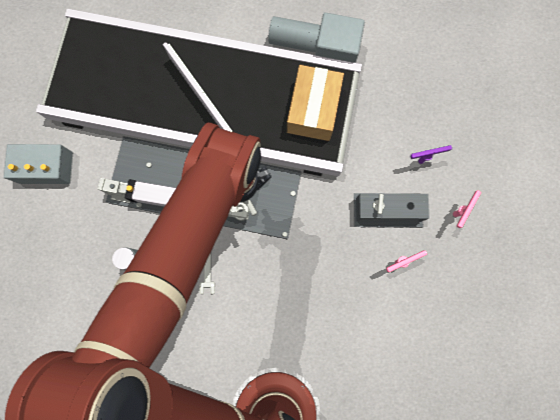

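Emit:
{"op": "play_rows", "data": {"increments": [[[10,-12,-4],0,0],[[30,-18.3,-6.5],0,0],[[50,-18.3,-6.5],0,0],[[60,-18.3,-6.5],0,0],[[60,-18.3,-6.5],0,0],[[60,-18.3,-6.5],0,0]]}}

```text
clock: 13.95
tcp_pos: [499.8, 88.7, 169.6]
ee_rot: [0.182, 0.683, 0.182, -0.683]
contact_force: [-0.7, -1.2, -1.8]
grip_width: 0.124
```

Run:
```python
from h import *
plan([499.2,88,160],-60)
s=cam('side','side12.png');b=s['pixels'][130:230,240:320,::-1]
cv2.imwrite('pics/c12.png',cv2.resize(b,None,fx=6,fy=6,interpolation=cv2.INTER_CUBIC))
p=manip.state()['tcp_pos']
for z in(-11.5,-64.5,-69.5):print(proj(s,p+[0,0,z]),(proj(s,p+[0,0,z])-[240,130])*6)
```

```text
tcp [499.8  88.7 169.6] head -60.15 F [-0.7 -1.2 -1.8] grip 0.124 t 13.95 j7 [-0.72  0.58  0.78  1.92 -0.53  0.86 -0.71]
shift [9.61, 0.26, 0.89] turn -0.003 dist 9.7
[267.71104094 171.36863041] [166.26624567 248.21178243]
[267.7303808  187.10033714] [166.38228479 342.60202281]
[267.73216819 188.55426389] [166.39300914 351.32558335]
```

View pics/c12.png

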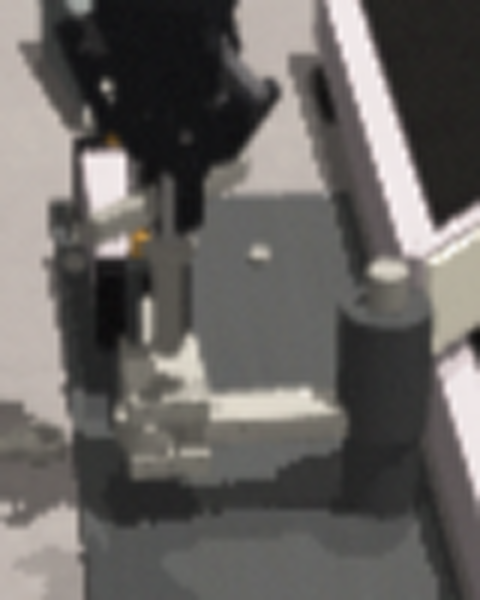

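Emit:
{"op": "play_rows", "data": {"increments": [[[5,0.2,0.6],0,0],[[10,0.2,0.6],0,0],[[14,0.2,0.6],0,0],[[14,0.2,0.6],0,0]]}}

```text
clock: 14.4
tcp_pos: [498.5, 88.7, 154.7]
ee_rot: [-0.182, -0.683, -0.182, 0.684]
contact_force: [-0.4, -0.7, -3.4]
grip_width: 0.132
```

Emit:
{"op": "play_rows", "data": {"increments": [[[1,0,0],0,0],[[2,0,0],0,0],[[3,0,0],0,0],[[3,0,0],0,0]]}}

```text
clock: 14.8
tcp_pos: [499.0, 88.7, 152.3]
ee_rot: [-0.182, -0.683, -0.182, 0.683]
contact_force: [-0.2, 0.3, -2.8]
grip_width: 0.127
```

Emit:
{"op": "play_rows", "data": {"increments": [[[1,0,0],0,0],[[2,0,0],0,0],[[3,0,0],0,0],[[3,0,0],0,0]]}}

```text
clock: 15.2
tcp_pos: [498.9, 88.7, 149.1]
ee_rot: [-0.182, -0.683, -0.182, 0.683]
contact_force: [0.1, 0.5, -2.4]
grip_width: 0.124
```

Emit:
{"op": "play_rows", "data": {"increments": [[[1,0,0],0,0],[[2,0,0],0,0],[[3,0,0],0,0],[[3,0,0],0,0]]}}

```text
clock: 15.6
tcp_pos: [498.9, 88.6, 146.1]
ee_rot: [-0.182, -0.683, -0.182, 0.683]
contact_force: [0.3, 0.1, -2.2]
grip_width: 0.125
```

Run:
```python
from h import *
a=np.radians(180+YAW-.6);e=P+120*np.array([np.cos(a),np.sin(a)]);print('eye',e)
ey=np.array([.189,.982]);plan([*(e-1.5*ey),146],-60);plan([*e,146],-60)
s=cam('side','side13.png');b=s['pixels'][130:230,240:320,::-1]
cv2.imwrite('pics/c13.png',cv2.resize(b,None,fx=6,fy=6,interpolation=cv2.INTER_CUBIC))
```

```text
eye [489.40903545  91.72415213]
tcp [498.9  88.6 146.1] head -60.1 F [ 0.3  0.1 -2.2] grip 0.125 t 15.6 j7 [-0.7   0.61  0.75  1.95 -0.57  0.8  -0.68]
shift [0.15, -6.29, 7.67] turn -0.002 dist 9.9
tcp [498.9  88.6 146.1] head -60.1 F [ 0.3  0.1 -2.2] grip 0.125 t 15.6 j7 [-0.7   0.61  0.75  1.95 -0.57  0.8  -0.68]
shift [0.15, -7.43, 6.69] turn -0.002 dist 10.0
```

View pics/c13.png

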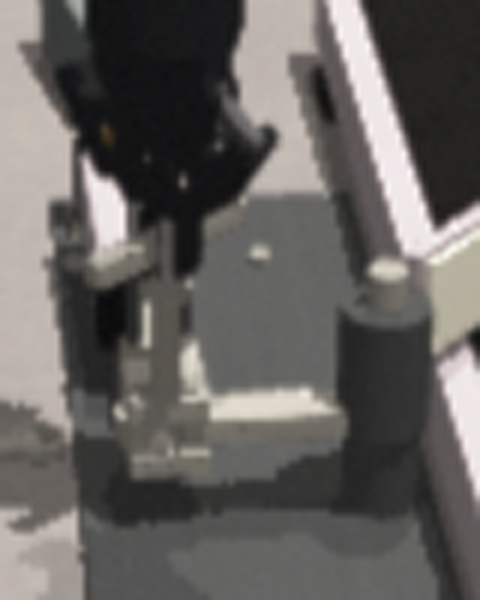

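Emit:
{"op": "play_rows", "data": {"increments": [[[0,-1,1],0,0],[[0,-2,2],0,0],[[0,-3,3.2],0,0],[[0,-3.4,3.7],0,0],[[0,-3.4,3.7],0,0]]}}

```text
clock: 16.15
tcp_pos: [494.5, 89.6, 146.6]
ee_rot: [0.183, 0.684, 0.182, -0.683]
contact_force: [1.8, -1.5, -2.7]
grip_width: 0.123
```

Emit:
{"op": "play_rows", "data": {"increments": [[[0,-1,1],0,0],[[0,-2,2],0,0],[[0,-3,3.2],0,0],[[0,-3.3,3.6],0,0],[[0,-3.3,3.6],0,0]]}}

```text
clock: 16.65
tcp_pos: [489.2, 90.8, 146.4]
ee_rot: [-0.182, -0.683, -0.182, 0.683]
contact_force: [1.4, -1.9, -1.2]
grip_width: 0.131
```

Run:
```python
from h import *
plan([489.2,91,146],-60)
s=cam('side','side14.png');b=s['pixels'][130:230,240:320,::-1]
cv2.imwrite('pics/c14.png',cv2.resize(b,None,fx=6,fy=6,interpolation=cv2.INTER_CUBIC))
```

```text
tcp [489.2  90.8 146.4] head -60.1 F [ 1.4 -1.9 -1.2] grip 0.131 t 16.65 j7 [-0.71  0.6   0.75  1.97 -0.57  0.79 -0.69]
shift [0.42, -0.22, -0.11] turn -0.002 dist 0.5
```

View pics/c14.png

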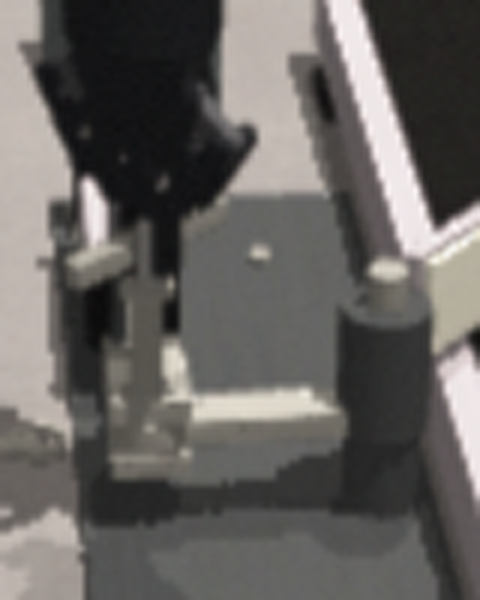

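The fork followed the pin with about 2 N. Lowering in small feeling steps.

Emit:
{"op": "play_rows", "data": {"increments": [[[1,0,0],0,0],[[2,0,0],0,0],[[3,0,0],0,0],[[4,0,0],0,0],[[4,0,0],0,0]]}}

```text
clock: 17.2
tcp_pos: [489.2, 90.7, 142.1]
ee_rot: [-0.182, -0.683, -0.182, 0.683]
contact_force: [1.4, -2.0, -2.7]
grip_width: 0.129
```

Emit:
{"op": "play_rows", "data": {"increments": [[[1,0,0],0,0],[[2,0,0],0,0],[[3,0,0],0,0],[[3,0,0],0,0]]}}

```text
clock: 17.6
tcp_pos: [489.3, 90.8, 139.2]
ee_rot: [-0.182, -0.683, -0.182, 0.683]
contact_force: [2.3, -0.9, -2.3]
grip_width: 0.124
```

Emit:
{"op": "play_rows", "data": {"increments": [[[1,0,0],0,0],[[2,0,0],0,0],[[2,0,0],0,0]]}}

```text
clock: 17.9
tcp_pos: [489.3, 90.7, 137.2]
ee_rot: [-0.182, -0.683, -0.182, 0.683]
contact_force: [1.5, -2.0, -1.6]
grip_width: 0.128
```

Emit:
{"op": "play_rows", "data": {"increments": [[[1,0,0],0,0],[[2,0,0],0,0],[[2,0,0],0,0]]}}

```text
clock: 18.2
tcp_pos: [489.3, 90.3, 135.4]
ee_rot: [-0.182, -0.683, -0.182, 0.683]
contact_force: [0.3, -2.4, 1.2]
grip_width: 0.128
```

Emit:
{"op": "play_rows", "data": {"increments": [[[1,0,0],0,0],[[2,0,0],0,0],[[2,0,0],0,0]]}}

```text
clock: 18.5
tcp_pos: [489.3, 90.7, 132.8]
ee_rot: [-0.183, -0.683, -0.182, 0.683]
contact_force: [1.3, -2.3, -2.9]
grip_width: 0.129
```

Emit:
{"op": "play_rows", "data": {"increments": [[[1,0,0],0,0],[[2,0,0],0,0],[[2,0,0],0,0]]}}

```text
clock: 18.8
tcp_pos: [489.2, 90.8, 131.0]
ee_rot: [-0.182, -0.683, -0.182, 0.683]
contact_force: [0.9, -2.8, -2.2]
grip_width: 0.128
```

Emit:
{"op": "play_rows", "data": {"increments": [[[1,0,0],0,0],[[2,0,0],0,0],[[3,0,0],0,0],[[4,0,0],0,0],[[5,0,0],0,0],[[5,0,0],0,0]]}}

```text
clock: 19.4
tcp_pos: [489.2, 90.8, 126.1]
ee_rot: [-0.182, -0.683, -0.182, 0.683]
contact_force: [0.7, -2.7, -1.3]
grip_width: 0.128
```

Emit:
{"op": "play_rows", "data": {"increments": [[[1,0,0],0,0],[[2,0,0],0,0],[[3,0,0],0,0],[[3,0,0],0,0]]}}

```text
clock: 19.8
tcp_pos: [489.3, 90.8, 123.1]
ee_rot: [-0.182, -0.683, -0.182, 0.683]
contact_force: [1.4, -2.7, -1.9]
grip_width: 0.128
```

Emit:
{"op": "play_rows", "data": {"increments": [[[1,0,0],0,0],[[2,0,0],0,0],[[3,0,0],0,0],[[3,0,0],0,0]]}}

```text
clock: 20.2
tcp_pos: [489.3, 90.8, 120.1]
ee_rot: [-0.182, -0.683, -0.182, 0.683]
contact_force: [1.0, -2.0, -2.2]
grip_width: 0.129
```

Emit:
{"op": "play_rows", "data": {"increments": [[[1,0,0],0,0],[[2,0,0],0,0],[[2,0,0],0,0]]}}

```text
clock: 20.5
tcp_pos: [489.3, 90.9, 118.1]
ee_rot: [-0.182, -0.683, -0.182, 0.683]
contact_force: [1.1, -2.8, -2.1]
grip_width: 0.127
```

Emit:
{"op": "play_rows", "data": {"increments": [[[1,0,0],0,0],[[2,0,0],0,0],[[3,0,0],0,0],[[3,0,0],0,0]]}}

```text
clock: 20.9
tcp_pos: [489.3, 90.9, 115.1]
ee_rot: [-0.182, -0.683, -0.182, 0.683]
contact_force: [0.2, -2.6, -1.5]
grip_width: 0.131
```

Emit:
{"op": "play_rows", "data": {"increments": [[[1,0,0],0,0],[[2,0,0],0,0],[[3,0,0],0,0],[[4,0,0],0,0],[[4,0,0],0,0]]}}

```text
clock: 21.4
tcp_pos: [489.3, 90.8, 111.1]
ee_rot: [-0.182, -0.683, -0.182, 0.683]
contact_force: [0.9, -2.6, -2.0]
grip_width: 0.131
```

Run:
```python
from h import *
plan([489.3,90.8,96],-60)
s=cam('side','side15.png');b=s['pixels'][130:230,240:320,::-1]
cv2.imwrite('pics/c15.png',cv2.resize(b,None,fx=6,fy=6,interpolation=cv2.INTER_CUBIC))
```

```text
tcp [489.3  90.8 111.1] head -60.1 F [ 0.9 -2.6 -2. ] grip 0.131 t 21.4 j7 [-0.68  0.65  0.69  2.01 -0.63  0.71 -0.64]
shift [15.13, -0.01, 0.04] turn -0.002 dist 15.1
```

View pics/c15.png

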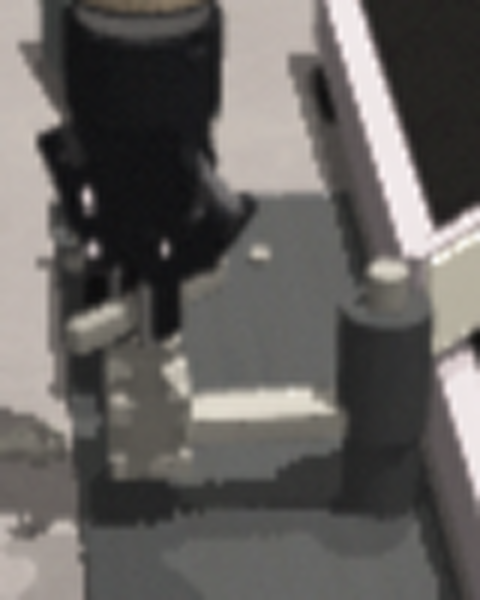

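The tip has passed through the lower ear without resistance. Continuing to the collar.

Emit:
{"op": "play_rows", "data": {"increments": [[[1,0,0],0,0],[[2,0,0],0,0],[[3,0,0],0,0],[[4,0,0],0,0],[[5,0,0],0,0],[[6,0,0],0,0],[[6,0,0],0,0]]}}

```text
clock: 22.15
tcp_pos: [489.4, 90.8, 105.1]
ee_rot: [-0.182, -0.683, -0.182, 0.683]
contact_force: [1.7, -1.2, -1.7]
grip_width: 0.124
```

Emit:
{"op": "play_rows", "data": {"increments": [[[1,0,0],0,0],[[2,0,0],0,0],[[3,0,0],0,0],[[4,0,0],0,0],[[5,0,0],0,0],[[5,0,0],0,0]]}}

```text
clock: 22.75
tcp_pos: [489.4, 90.8, 100.1]
ee_rot: [-0.182, -0.683, -0.182, 0.683]
contact_force: [0.9, -2.3, -2.0]
grip_width: 0.126
```

Emit:
{"op": "play_rows", "data": {"increments": [[[1,0,0],0,0],[[2,0,0],0,0],[[2,0,0],0,0]]}}

```text
clock: 23.05
tcp_pos: [489.3, 90.8, 98.2]
ee_rot: [-0.182, -0.683, -0.182, 0.683]
contact_force: [0.5, -2.9, -2.1]
grip_width: 0.13
```

Emit:
{"op": "play_rows", "data": {"increments": [[[1,0,0],0,0],[[1,0,0],0,0],[[1,0,0],0,0]]}}

```text
clock: 23.35
tcp_pos: [489.3, 90.8, 97.2]
ee_rot: [-0.182, -0.683, -0.182, 0.683]
contact_force: [2.2, -2.2, -2.7]
grip_width: 0.127
```

Emit:
{"op": "play_rows", "data": {"increments": [[[1,0,0],0,0],[[1,0,0],0,0],[[1,0,0],0,0]]}}

```text
clock: 23.65
tcp_pos: [489.3, 90.8, 96.2]
ee_rot: [-0.182, -0.683, -0.182, 0.683]
contact_force: [1.0, -3.1, -2.2]
grip_width: 0.129
```

Emit:
{"op": "play_rows", "data": {"increments": [[[1,0,0],0,0],[[1,0,0],0,0],[[1,0,0],0,0]]}}

```text
clock: 23.95
tcp_pos: [489.4, 90.8, 95.7]
ee_rot: [0.182, 0.683, 0.183, -0.683]
contact_force: [-0.7, -2.4, 4.1]
grip_width: 0.13
```

Emit:
{"op": "play_rows", "data": {"increments": [[[0.5,0,0],0,0],[[0.5,0,0],0,0],[[0.5,0,0],0,0]]}}

```text
clock: 24.25
tcp_pos: [489.4, 90.8, 95.6]
ee_rot: [0.182, 0.683, 0.183, -0.683]
contact_force: [-0.7, -2.6, 7.9]
grip_width: 0.126
```

Run:
```python
from h import *
rear=np.array([549.9,404.6]);d=rear-manip.state()['tcp_pos'][:2];hd=np.degrees(np.arctan2(d[1],d[0]));print('cyl heading',hd)
plan([489.3,90.8,95.7],hd-90);st()
s=cam('side','side16.png');b=s['pixels'][130:230,240:320,::-1]
cv2.imwrite('pics/c16.png',cv2.resize(b,None,fx=6,fy=6,interpolation=cv2.INTER_CUBIC))
```

```text
cyl heading 79.08844489321386
tcp [489.4  90.8  95.6] head -60.11 F [-0.7 -2.6  7.9] grip 0.126 t 24.25 j7 [-0.66  0.67  0.67  2.02 -0.66  0.68 -0.61]
shift [-0.12, -0.02, 0.12] turn -0.859 dist 0.2
{'clock': 24.25, 'joint_positions': [-0.657, 0.667, 0.666, 2.019, -0.657, 0.678, -0.612], 'qvel': [-0.001, -0.002, 0.002, -0.001, -0.002, 0.0, 0.011], 'effort': [-0.877, -34.069, 5.066, -9.001, -0.485, 0.077, 0.013], 'tcp_pos': [489.413, 90.838, 95.582], 'ee_rot': [0.182, 0.683, 0.183, -0.683], 'contact_force': [-0.684, -2.646, 7.936], 'ft_torque': [-0.619, 0.18, -0.036], 'grip_width': 0.126}
[[0.0, 0.498, -0.867], [0.001, -0.867, -0.498], [-1.0, -0.001, -0.001]]
```

View pics/c16.png

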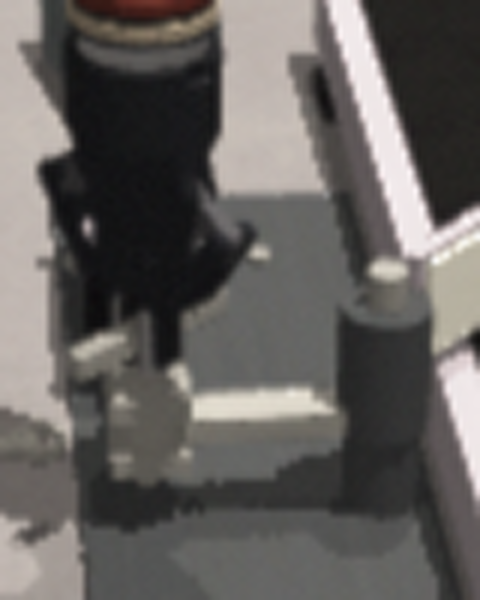

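Emit:
{"op": "play_rows", "data": {"increments": [[[-0.7,0,0],0,0],[[-0.7,0,0],-0.1,0],[[-0.7,0,0],-0.2,0],[[-0.7,0,0],-0.3,0],[[-0.7,0,0],-0.4,0],[[-0.7,0,0],-0.4,0]]}}

```text
clock: 24.9
tcp_pos: [489.9, 90.5, 95.7]
ee_rot: [0.315, 0.634, 0.314, -0.633]
contact_force: [0.9, -3.0, 1.5]
grip_width: 0.128
```

Run:
```python
from h import *
plan([489.4,90.8,95.7],-10.9);print(manip.state()['ft_torque'])
s=cam('side','side17.png');b=s['pixels'][130:230,240:320,::-1]
cv2.imwrite('pics/c17.png',cv2.resize(b,None,fx=6,fy=6,interpolation=cv2.INTER_CUBIC))
```

```text
tcp [489.9  90.5  95.7] head -37.2 F [ 0.9 -3.   1.5] grip 0.128 t 24.9 j7 [-0.59  0.64  0.55  2.02 -0.55  0.64 -0.32]
shift [-0.03, -0.59, 0.08] turn -0.459 dist 0.6
[-0.75843165 -0.37167593  0.01902706]
```

View pics/c17.png

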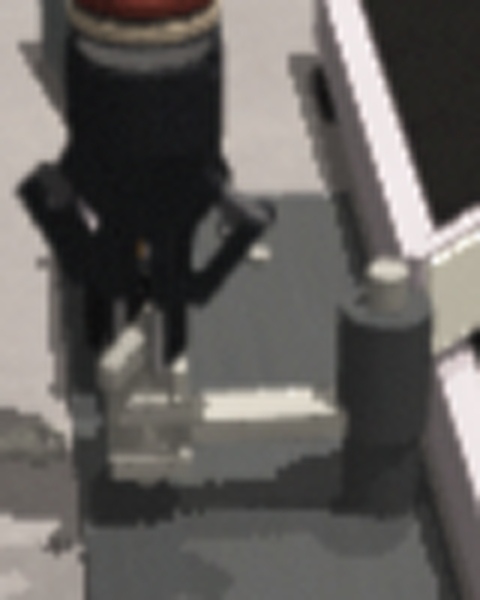

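Emit:
{"op": "play_rows", "data": {"increments": [[[0,0,0],-0.1,0],[[0,0,0],-0.2,0],[[0,0,0],-0.3,0],[[0,0,0],-0.38,0],[[0,0,0],-0.42,0],[[0,0,0],-0.42,0]]}}

```text
clock: 25.55
tcp_pos: [490.6, 90.4, 95.7]
ee_rot: [0.44, 0.555, 0.438, -0.554]
contact_force: [4.0, -2.7, 0.5]
grip_width: 0.131
```

Run:
```python
from h import *
plan([489.4,90.8,95.7],-10.9);print(manip.state()['ft_torque'])
s=cam('side','side18.png');b=s['pixels'][130:230,240:320,::-1]
t=cam('top','top18.png');a=t['pixels'][130:230,200:280,::-1]
cv2.imwrite('pics/c18.png',cv2.resize(np.hstack([a,b]),None,fx=5,fy=5,interpolation=cv2.INTER_CUBIC))
```

```text
tcp [490.6  90.4  95.7] head -13.22 F [ 4.  -2.7  0.5] grip 0.131 t 25.55 j7 [-0.51  0.61  0.43  2.01 -0.44  0.6  -0.02]
shift [-0.01, -1.23, -0.13] turn -0.041 dist 1.2
[-0.88829952 -0.91727374 -0.03695977]
```

View pics/c18.png

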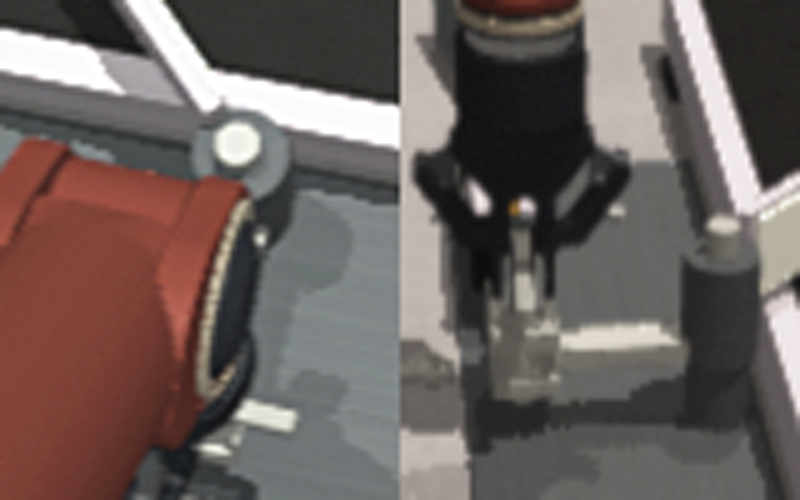

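Emit:
{"op": "play_rows", "data": {"increments": [[[0,1,0],0,0],[[0,1,0],-0.02,0],[[0,1,0],-0.035,0],[[0,1,0],-0.035,0]]}}

```text
clock: 26.05
tcp_pos: [490.7, 90.4, 95.7]
ee_rot: [0.449, 0.546, 0.449, -0.546]
contact_force: [3.3, -3.0, 2.0]
grip_width: 0.129
```

Run:
```python
from h import *
plan([489.4,90.8,95.7],-10.9);print(manip.state()['ft_torque'])
t=cam('top','top19.png');a=t['pixels'][190:230,225:275,::-1]
cv2.imwrite('pics/c19.png',cv2.resize(a,None,fx=12,fy=12,interpolation=cv2.INTER_CUBIC))
```

```text
tcp [490.7  90.4  95.7] head -11.11 F [ 3.3 -3.   2. ] grip 0.129 t 26.05 j7 [-0.51  0.61  0.42  2.01 -0.43  0.6   0.01]
shift [-0.03, -1.37, -0.16] turn -0.004 dist 1.4
[-0.94659701 -0.90859558 -0.00792882]
```

View pics/c19.png

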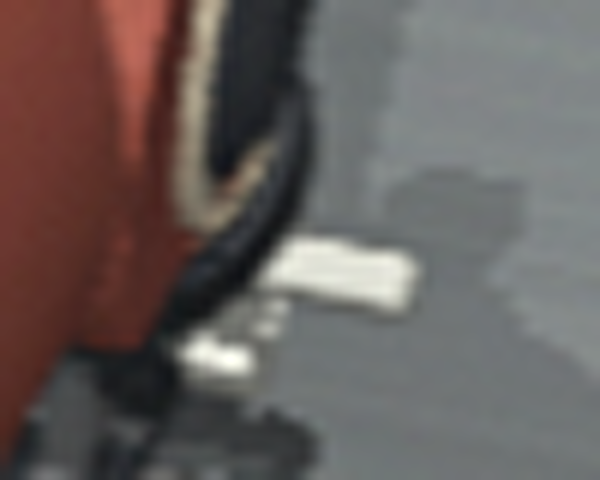

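Emit:
{"op": "play_rows", "data": {"increments": [[[0,0,0],0,0.15],[[0,0,0],0,0.2],[[0,0,0],0,0.3],[[0,0,0],0,0.45],[[0,0,0],0,0.5],[[0,0,0],0,0.5]]}}

```text
clock: 26.7
tcp_pos: [489.9, 90.8, 95.4]
ee_rot: [-0.449, -0.546, -0.45, 0.546]
contact_force: [0.3, 0.5, -0.8]
grip_width: 0.501
```

Run:
```python
from h import *
plan([489.4,90.8,95.7],-10.9)
s=cam('side','side20.png');b=s['pixels'][130:230,240:320,::-1]
t=cam('top','top20.png');a=t['pixels'][130:230,200:280,::-1]
cv2.imwrite('pics/c20.png',cv2.resize(np.hstack([a,b]),None,fx=5,fy=5,interpolation=cv2.INTER_CUBIC))
```

```text
tcp [489.9  90.8  95.4] head -11.1 F [ 0.3  0.5 -0.8] grip 0.501 t 26.7 j7 [-0.51  0.61  0.42  2.01 -0.43  0.6   0.01]
shift [-0.34, -0.46, 0.14] turn -0.003 dist 0.6
```

View pics/c20.png

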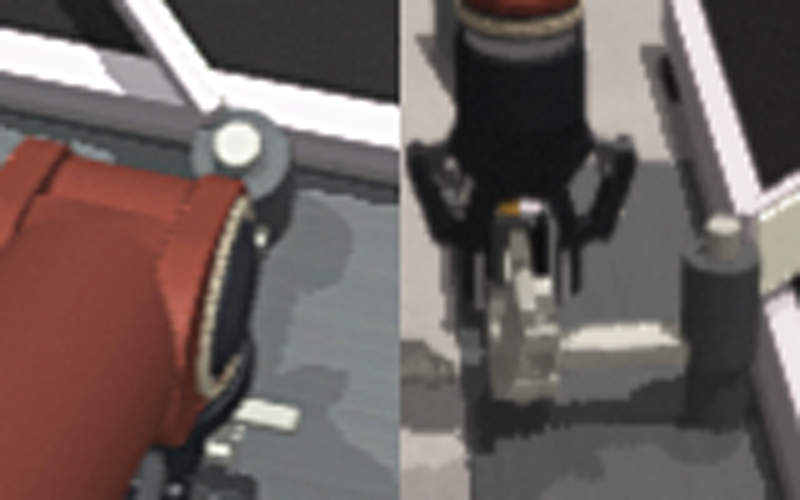

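Emit:
{"op": "play_rows", "data": {"increments": [[[-15,0,0],0,0.5],[[-40,0,0],0,0.5],[[-85,0,0],0,0.5],[[-130,0,0],0,0.5],[[-140,0,45],0,0.5],[[-140,0,95],0,0.5],[[-140,0,145],0,0.5],[[-140,0,195],0,0.5]]}}

```text
clock: 27.6
tcp_pos: [452.1, -102.2, 235.9]
ee_rot: [0.45, 0.546, 0.449, -0.546]
contact_force: [0.3, -0.4, 1.1]
grip_width: 0.494
```

Emit:
{"op": "play_rows", "data": {"increments": [[[0,5,50],0,0.5],[[0,10,100],0,0.5],[[0,15,150],0,0.5],[[0,20,200],0,0.5],[[0,20,200],0,0.5]]}}

```text
clock: 28.1
tcp_pos: [430.1, -309.8, 236.3]
ee_rot: [-0.447, -0.547, -0.444, 0.551]
contact_force: [-0.9, 0.0, 0.5]
grip_width: 0.505
```

Run:
```python
from h import *
s=cam('side','side21.png');b=s['pixels'][150:220,240:320,::-1]
t=cam('top','top21.png');a=t['pixels'][175:235,205:285,::-1]
cv2.imwrite('pics/c21.png',cv2.resize(a,None,fx=10,fy=10,interpolation=cv2.INTER_CUBIC))
cv2.imwrite('pics/c21s.png',cv2.resize(b,None,fx=8,fy=8,interpolation=cv2.INTER_CUBIC))
```

```text
(no output)
```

View pics/c21.png

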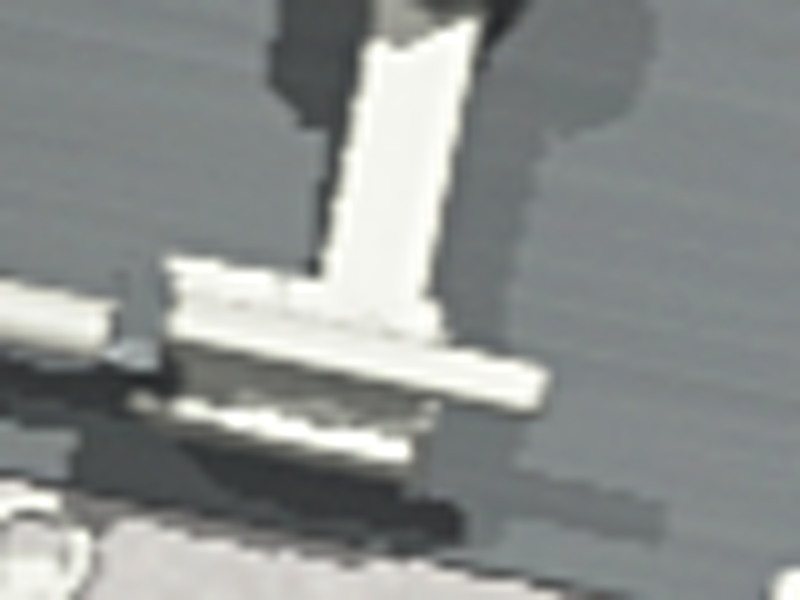

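View pics/c21s.png

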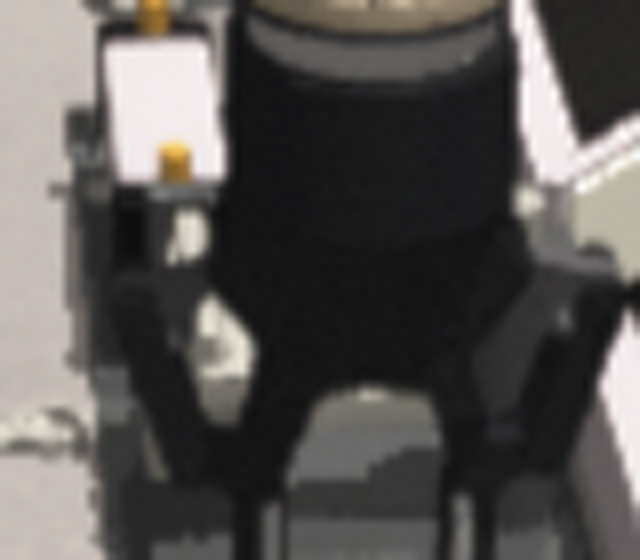

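The top view shows the handle lying along the fork, with its far end running in under the keeper. The arm blocks the side view, so I'll clear it and measure.

Emit:
{"op": "play_rows", "data": {"increments": [[[-40,40,0],0,0.5],[[-80,80,10],0,0.5],[[-110,120,20],0,0.5],[[-110,160,30],0,0.5],[[-110,160,30],0,0.5]]}}

```text
clock: 28.7
tcp_pos: [591.4, -358.8, 343.6]
ee_rot: [0.452, 0.545, 0.451, -0.544]
contact_force: [-0.7, 1.7, -0.9]
grip_width: 0.504
```

Run:
```python
from h import *
s=cam('side','side22.png');b=s['pixels'][150:220,240:320,::-1]
t=cam('top','top22.png');a=t['pixels'][175:235,205:285,::-1]
# predicted overlay
im=cv2.resize(a,None,fx=10,fy=10,interpolation=cv2.INTER_CUBIC)
im2=cv2.resize(b,None,fx=8,fy=8,interpolation=cv2.INTER_CUBIC)
rear=np.array([549.9,404.6]);ax=np.array([489.6,90.3])
d=(rear-ax)/np.linalg.norm(rear-ax);r=np.array([d[1],-d[0]])
def box(c,l0,l1,x0,x1,z,col):
    for I,o,k,cc in((im,(205,175),10,t),(im2,(240,150),8,s)):
        q=[((proj(cc,[*(ax+l*d+x*r),z])-o+.5)*k-.5).astype(int) for l,x in((l0,x0),(l1,x0),(l1,x1),(l0,x1))]
        cv2.polylines(I,[np.array(q)],True,col,1)
box(0,-52,52,-6,6,122,(0,0,255));box(0,38,50,-16,10,130,(0,200,0));box(0,-19.5,50,-20,20,84,(255,0,0))
cv2.imwrite('pics/c22.png',im);cv2.imwrite('pics/c22s.png',im2)
print(manip.state()['contact_force'],manip.state()['clock'])
```

```text
[-0.60281592  0.16461718 -1.03953063] 28.8
```

View pics/c22.png

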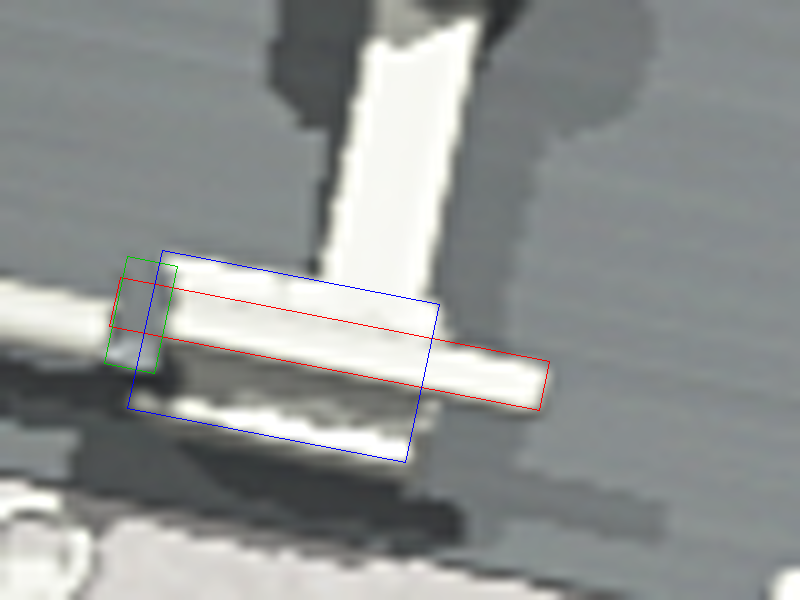

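View pics/c22s.png

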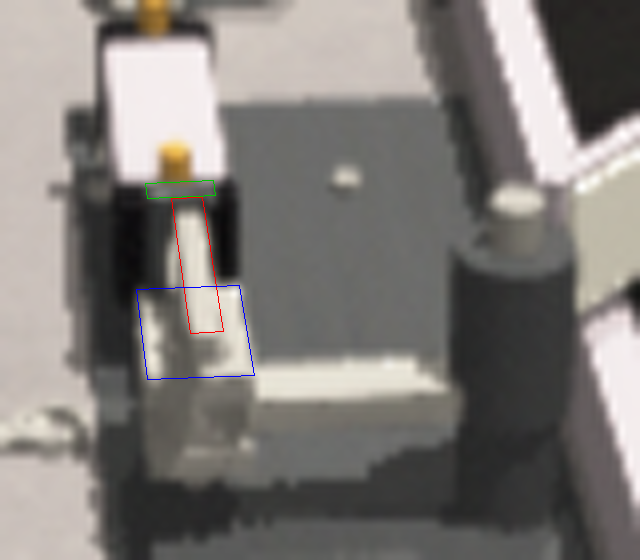

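View pics/side22.png

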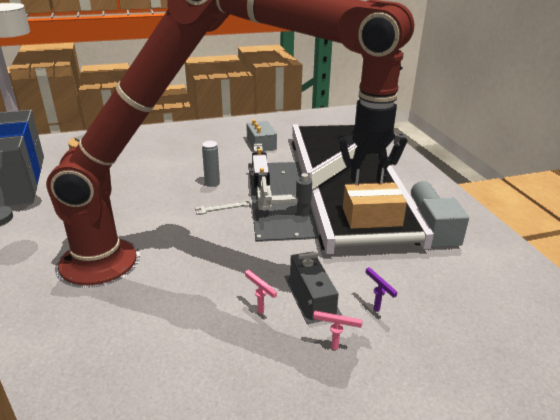

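```bash
python3 -c "
from rig import manip
print(manip.sign_off())"
```

```text
the job is handed in; nothing more can be done
None
```

The diverter is reconnected to its cylinder, and I handed the job in at about 29 s of the 72 s allowed. No verdict came back.

- **Lever:** I pushed the crank's flank at about 62 mm from the pivot until the eye stopped in the throat. It moved freely at 4–6 N, then stood still as the push rose to about 10 N.
- **Fork:** its hole axis stood about 10 mm off its mean place along +x. I put the pin's tip into the upper ear and drew the fork across to the eye with about 2–3 N.
- **Pin:** it went down through the eye and lower ear with almost no resistance. The collar came firm on the upper ear at about 84 mm height, with roughly 10 N pressed on it.
- **Handle:** I turned it anticlockwise by about 49° into line with the cylinder, let go and withdrew.

**Last checks:**
- **Alignment:** in the top picture the handle matches the predicted in-line, fully home position to about 1°. Its far end runs in under the keeper.
- **Clearance:** the arm is well clear of everything. The force reading is at its resting level, about 1 N.
- **Left alone:** the small pin, spanner, can and the pink and purple look-alikes are where they were.

No check failed, but two things are less certain. There were small sideways forces of 3–4 N while turning the handle, which went away on release. I judged the keeper engagement from the camera pictures, not by feeling for the post.

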